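# Gauge a bottle stopper's shank

## Robot

A 6-joint arm with a two-finger parallel gripper is mounted at the origin on the work surface. World frame = base frame: x ahead of the robot, y to its left, z up, the work surface at z = 0. Lengths are in mm, angles in degrees, forces in N, time in s.
With the tool pointing down it reaches from about 300 to 850 mm from the base axis. Payload 4.2 kg.
Tool frame: the origin (TCP) lies at the centre of the arm's flange, where the gripper is bolted on; the fingertips stand 191 mm ahead of it and the grasp point (between the pads) lies 172 mm ahead of it; z points along the fingers, x is the direction in which the jaws open and shut, and the axes are right-handed (so a half turn about z gives the same grasp; the last joint's range is limited). The gripper opens to 91 mm and grips with 3 to 60 N. Pads are 32 mm wide; open, the fingers measure 118 mm over their backs; the gripper's body (76 mm by 178 mm) begins 60 mm behind the grasp point.
Start: joints at [-1.146, 18.312, 89.639, -0, 72.044, -1.146], TCP at [574.998, 0.001, 404.776] pointing down, gripper open.
Joint ranges: [-177.97, 177.97], [-48.28, 115.42], [12.27, 149.76], [-77.06, 257.06], [2.81, 150.46], [-146.56, 146.56]. Speed limits (degrees/s): [147.25, 147.25, 180, 180, 180, 180].

## Interface

Orientations are given as [roll, pitch, yaw] about the fixed x, y, z axes, in that order (R = Rz(yaw) Ry(pitch) Rx(roll)).
In Python, from workcell import telemetry, imaging, env gives the robot as it stands. The module is installed in compiled form; this text tells all that it offers.
- The arm moves only by the tool jog_arm, never from a script. Its argument "series" is a list of rows, each a list of 3 entries, a list of its own where there are three numbers: the shift along the world's x, y, z in mm, then the turn, a rotation vector about the world's x, y, z in rad, then the opening, from 0 (shut) to 1 (fully open). In form: [[[x, y, z], [ax, ay, az], jaw], ...]. A call has exactly 5 rows; each row is the pose to reach, as a shift and turn from the pose measured when the call began; what a row does not reach only later rows make up. A row lasts 1/12 s, in which the tool goes at most 41.7 mm and 7.16 degrees, less where a joint would pass 70% of its speed; a pose out of reach is approached as far as the arm can. A call with a gripper value outside its range is refused whole. The fingers move at their own pace and stop on an object; "squeeze" is the grip in N (left out, the last holds). Time passes only in rows, so rows that repeat a pose let the fingers close, or fill a call up. It gives the time, the measured TCP pose, the force and the opening at its end, in the units of the state.
- telemetry.state(): the state, without advancing time (a new reading comes with each control period).
- imaging.grab_frame(name): name is "scene" or "side" or "wrist"; returns a dict with "pixels" (480x640x3 uint8, red, green, blue), "fov_y" (degrees; the focal length in pixels is half the picture's height over the tangent of half this angle, whatever the lens; pixels are square), "cx", "cy" (the principal point, pixels), "k1" (the pictures are not rectified: a ray, as slopes to the right and down, at radius r is drawn at 1 + k1 r^2 times it, then the intrinsics apply), "R" (3x3) and "t" (3): a world point X has camera coordinates R X + t; the wrist camera has in their place "T_tool_cam" (4x4, takes a point from camera to tool coordinates, whose origin is the TCP and whose axes are the tool frame's). Camera axes: x right, y down, z forward; pixel columns grow to the right and rows downward; lengths in mm; the calibration is good to about 2 mm. A picture is of the moment at which its call begins: read the wrist's pose just before it. There is no depth.
- env.job_done(): hands the job in, once; it reports no verdict.
The state is a dict: "time_s": time; "qpos": joint angles; "qvel": joint speeds; "effort": joint torques, N m; "ee_pos": TCP position; "ee_rot": TCP orientation; "force": force on the tool from outside, world axes, zero at the start; "torque": the same for the moment, N m; "gripper_width": finger opening in mm.
Only numpy, scipy, OpenCV 4.12 (cv2) and the standard library are available. Lean on these libraries where they do the work, as an engineer would, in place of code of your own. Each camera call takes 0.05 s, during which the arm holds its last target.

## Task

The bottle stoppers got mixed up in the kiln: size the one standing in the chuck on the banding wheel with the hole gauge, and leave the others alone. Start at the largest hole and step down one hole at a time, pushing the shank well in (a third of it or more) wherever it goes; the first hole that refuses it, feel that refusal centred on the hole with a light steady press of about half a second, never forcing it and never letting the stopper drop, for it is brittle. Leave the stopper standing upright, pushed fully home with its flange down on the plate, in the smallest hole that it passes.

Things in the scene. Friction and masses are not known exactly. Their poses are not given: they have to be found in the camera images.
- stopper_a_knob (a point): One of three look-alike fired clay stoppers: blue knob 30 mm across (hold it here), flange 38 mm across, cream shank 40 mm long, straight, foot bevelled 1.5 x 2.5 mm, hidden in the chuck or rack. Shank 11.6, 15.6 or 19.6 mm thick, different on each, NOT known beforehand. Point: on the axis in the knob, 27 mm above the flange's underside, 67 above the foot, 16 below the top; z up the axis. 65-125 g.
- stopper_b_knob (a point): Second stopper, outwardly the same as stopper_a, shank thickness another of the three and not known beforehand. Same point.
- stopper_c_knob (a point): Third stopper, outwardly the same as stopper_a, shank thickness another of the three and not known beforehand. Same point.
- wheel: Mint green banding wheel (turntable), fixed foot, stiffly turning head 190 mm across, top 54 mm above the table. On its centre a terracotta ring-shaped chuck, 68 mm across, rim 100 mm above the table, bore 24 mm: one stopper's flange rests on this rim. Origin: on the wheel's axis, at the table.
- gauge: Hole gauge on a fixed stand: level aluminium plate 70 x 200 x 10 mm, upper face 60 mm above the table, open below. Four holes in a row along its y, 46 mm apart, largest toward +y, smallest toward -y. The tightest hole that a shank passes leaves it 1.4 mm of play; the next is 2.6 mm too small. Rubber pads let the plate sink 1 mm per 10 N, 2.5 mm at most; over 20 N chips a stopper. Origin: under the centre, at the table.
- hole_1 (a point): Centre of the largest of the gauge's four through holes, 21 mm across, at the plate's upper face (1 punched dot on the plate beside it); z is up out of the hole. Straight through the 10 mm plate, sharp mouth: a fitting shank set down more than about 1 mm off centre catches on it and feels refused.
- hole_2 (a point): Centre of the second largest of the gauge's four through holes, 17 mm across, at the plate's upper face (2 punched dots on the plate beside it); z is up out of the hole. Straight through the 10 mm plate, sharp mouth: a fitting shank set down more than about 1 mm off centre catches on it and feels refused.
- hole_3 (a point): Centre of the third largest of the gauge's four through holes, 13 mm across, at the plate's upper face (3 punched dots on the plate beside it); z is up out of the hole. Straight through the 10 mm plate, sharp mouth: a fitting shank set down more than about 1 mm off centre catches on it and feels refused.
- hole_4 (a point): Centre of the smallest of the gauge's four through holes, 9 mm across, at the plate's upper face (4 punched dots on the plate beside it); z is up out of the hole. Straight through the 10 mm plate, sharp mouth: a fitting shank set down more than about 1 mm off centre catches on it and feels refused.
- cup: Bystander: cream bisque cup, 84 mm across, 80 mm tall, loose; origin under its centre. Leave it alone.
- brush_jar: Bystander: white jar of brushes, 96 mm across, 95 mm tall, the brushes standing up to 235 mm; loose; origin under its centre. Leave it alone.
- rack: Bystander: fixed wooden rack, 160 x 70 mm, 100 mm tall, with two holes in which the two other stoppers wait. Origin under its centre.
Things that resemble listed ones, but are neither listed nor needed, are in the scene too. What is shaped like the part that bears stopper_b_knob but green or orange is not meant.

How it is judged (in metres and radians):
On the way, in this order (a step that is already met when the one before it is completed fails the run):
1. hole 1 (the largest): the shank goes in 10 mm or more (((z of stopper_a_knob in the frame of hole_1 below 0.057 m and horizontal distance between stopper_a_knob and hole_1 below 0.012 m) or (z of stopper_b_knob in the frame of hole_1 below 0.057 m and horizontal distance between stopper_b_knob and hole_1 below 0.012 m) or (z of stopper_c_knob in the frame of hole_1 below 0.057 m and horizontal distance between stopper_c_knob and hole_1 below 0.012 m))), for 0.1 s.
2. hole 2: a thinner shank goes in 10 mm or more; the thickest is pressed on it with more than 1.5 N, within 6 mm of its centre, and refused (((z of stopper_a_knob in the frame of hole_2 between 0.062 and 0.072 m and horizontal distance between stopper_a_knob and hole_2 below 0.006 m and contact force between stopper_a and gauge above 1.5 N) or (z of stopper_b_knob in the frame of hole_2 below 0.057 m and horizontal distance between stopper_b_knob and hole_2 below 0.012 m) or (z of stopper_c_knob in the frame of hole_2 below 0.057 m and horizontal distance between stopper_c_knob and hole_2 below 0.012 m))), for 0.1 s.
3. thickest shank: 10 mm or more back into hole 1; middle one: pressed on hole 3 (over 1.5 N, within 6 mm of centre) and refused; thinnest: 10 mm or more into hole 3 (((z of stopper_a_knob in the frame of hole_1 below 0.057 m and horizontal distance between stopper_a_knob and hole_1 below 0.012 m) or (z of stopper_b_knob in the frame of hole_3 between 0.062 and 0.072 m and horizontal distance between stopper_b_knob and hole_3 below 0.006 m and contact force between stopper_b and gauge above 1.5 N) or (z of stopper_c_knob in the frame of hole_3 below 0.057 m and horizontal distance between stopper_c_knob and hole_3 below 0.012 m))), for 0.1 s.
4. thickest shank: fully home in hole 1; middle one: 10 mm or more back into hole 2; thinnest: pressed on hole 4 (over 1.5 N, within 6 mm of centre) and refused (((z of stopper_a_knob in the frame of hole_1 below 0.0295 m and horizontal distance between stopper_a_knob and hole_1 below 0.004 m and angle between stopper_a_knob's own z axis and vertical below 0.06 rad) or (z of stopper_b_knob in the frame of hole_2 below 0.057 m and horizontal distance between stopper_b_knob and hole_2 below 0.012 m) or (z of stopper_c_knob in the frame of hole_4 between 0.062 and 0.072 m and horizontal distance between stopper_c_knob and hole_4 below 0.006 m and contact force between stopper_c and gauge above 1.5 N))), for 0.1 s.
At the end, for the whole second after the job is handed in: The stopper that stood in the chuck stands at rest in the smallest hole that its shank passes, fully home (flange within 2.5 mm of the plate), within 4 mm of the hole's centre and within 0.06 rad of upright; the two other stoppers are within 15 mm of where they stood in the rack ((((z of stopper_a_knob in the frame of hole_1 below 0.0295 m and horizontal distance between stopper_a_knob and hole_1 below 0.004 m and angle between stopper_a_knob's own z axis and vertical below 0.06 rad) and linear speed of stopper_a below 0.02 m/s and distance of each of stopper_b_knob, stopper_c_knob from where it was at the start of the episode below 0.015 m and horizontal distance between each of stopper_b_knob, stopper_c_knob and wheel above 0.08 m) or ((z of stopper_b_knob in the frame of hole_2 below 0.0295 m and horizontal distance between stopper_b_knob and hole_2 below 0.004 m and angle between stopper_b_knob's own z axis and vertical below 0.06 rad) and linear speed of stopper_b below 0.02 m/s and distance of each of stopper_a_knob, stopper_c_knob from where it was at the start of the episode below 0.015 m and horizontal distance between each of stopper_a_knob, stopper_c_knob and wheel above 0.08 m) or ((z of stopper_c_knob in the frame of hole_3 below 0.0295 m and horizontal distance between stopper_c_knob and hole_3 below 0.004 m and angle between stopper_c_knob's own z axis and vertical below 0.06 rad) and linear speed of stopper_c below 0.02 m/s and distance of each of stopper_a_knob, stopper_b_knob from where it was at the start of the episode below 0.015 m and horizontal distance between each of stopper_a_knob, stopper_b_knob and wheel above 0.08 m))); the robot touches nothing.
It fails at once if a stopper is forced: pressed on the gauge with more than 20 N (contact force between any of stopper_a, stopper_b, stopper_c and gauge above 20 N).
It fails at once if a stopper is dropped: moves at more than 0.3 m/s while the fingers do not hold it ((linear speed of stopper_a above 0.3 m/s and contact force between the fingers and stopper_a below 0.01 N) or (linear speed of stopper_b above 0.3 m/s and contact force between the fingers and stopper_b below 0.01 N) or (linear speed of stopper_c above 0.3 m/s and contact force between the fingers and stopper_c below 0.01 N)).
It fails at once if the cup or the brush jar is shifted by more than 20 mm (distance of any of cup, brush_jar from where it was at the start of the episode above 0.02 m).
It also fails if it takes over 61 s, if anything falls off the work surface, if the arm or the gripper's body presses on something with over 40 N, if the wrist force passes 120 N, or if a joint passes its speed limit or range.

## Working session

There is one attempt and no reset: what is moved stays moved. The work goes in short steps, Python scripts to look and compute and a tool call to move; the robot and the scene stay as the last step left them, time stands still between calls to the robot, and variables do not carry over. Pictures are saved under pics/ and viewed, and the job is handed in when it is done.

Besides the shell and the picture viewer there is one more tool, called as a command line: name --argument value ..., lists and objects as JSON in quotes. jog_arm: Moves the arm, as the interface text tells. Its arguments: {"type":"object","properties":{"series":{"type":"array"},"squeeze":{"type":"number"}},"required":["series"]}

```bash
mkdir -p pics; cat > h.py <<'E'
import numpy as np, cv2, pickle
from workcell import telemetry, imaging, env
def grab(n):
    s=telemetry.state(); f=imaging.grab_frame(n); f['s']=s; return f
def save(f,p,crop=None,sc=1):
    im=f['pixels'][:,:,::-1]
    if crop: x0,y0,x1,y1=crop; im=im[y0:y1,x0:x1]
    if sc!=1: im=cv2.resize(im,None,fx=sc,fy=sc,interpolation=cv2.INTER_CUBIC)
    cv2.imwrite(p,im)
def Reul(r):
    from scipy.spatial.transform import Rotation as Ro
    return Ro.from_euler('xyz',r,degrees=True).as_matrix()
def cam(f):
    fl=240/np.tan(np.radians(f['fov_y'])/2)
    if 'R' in f: R=np.array(f['R']);t=np.array(f['t'])
    else:
        T=np.array(f['T_tool_cam']); Rt=Reul(f['s']['ee_rot']);p=np.array(f['s']['ee_pos'])
        Rw=Rt@T[:3,:3]; tw=Rt@T[:3,3]+p
        R=Rw.T;t=-R@tw
    return fl,R,t
def ray(f,u,v):
    fl,R,t=cam(f)
    d=np.array([(u-f['cx'])/fl,(v-f['cy'])/fl]); x=d.copy()
    for _ in range(30): x=d/(1+f['k1']*(x@x))
    return -R.T@t, R.T@np.array([x[0],x[1],1])
def onz(f,u,v,z):
    o,d=ray(f,u,v); return o+d*(z-o[2])/d[2]
def proj(f,X):
    fl,R,t=cam(f); c=R@np.array(X,float)+t; x=c[:2]/c[2]; x=x*(1+f['k1']*(x@x))
    return fl*x+[f['cx'],f['cy']]
def tri(*frs):
    A=np.zeros((3,3));b=np.zeros(3)
    for f,u,v in frs:
        o,d=ray(f,u,v);d=d/np.linalg.norm(d);P=np.eye(3)-np.outer(d,d);A+=P;b+=P@o
    X=np.linalg.solve(A,b); return X
E
python3 - <<'E'
from h import *
for n in('scene','side','wrist'):
    f=grab(n); save(f,f'pics/{n}0.png'); pickle.dump(f,open(f'{n}0.pkl','wb'))
    print(n,f['fov_y'],f['cx'],f['cy'],f['k1'])
s=telemetry.state();print(s)
E
```

```text
scene 49.981020278906406 332.0811698728162 246.1395489453191 -0.12814702641945735
side 50.01874062346061 311.6598245809523 243.55479138483136 0.02049194067686522
wrist 59.46424876385447 318.595398983789 245.6849345943651 0.012194922939339084
{'time_s': 0.15, 'qpos': array([-1.14627365e+00,  1.83430257e+01,  8.96883110e+01,  1.09255975e-03,
        7.20435532e+01, -1.14733130e+00]), 'qvel': array([-0.05401274, -0.10612637, -0.16551872,  0.00772202,  0.03629246,
        0.01752838]), 'effort': array([-5.72294630e-04, -4.12774551e+01, -2.32154489e+01,  7.26667210e-02,
        4.33494255e-02, -9.00343002e-05]), 'ee_pos': array([5.74888050e+02, 2.04180020e-03, 4.04129087e+02]), 'ee_rot': array([-1.79997462e+02,  7.48540985e-02,  7.21805476e-04]), 'force': array([-0.26013257, -0.15916604, -0.29079944]), 'torque': array([ 0.00293867, -0.01410843,  0.0027419 ]), 'gripper_width': 91.42260727826796}
```

View pics/scene0.png

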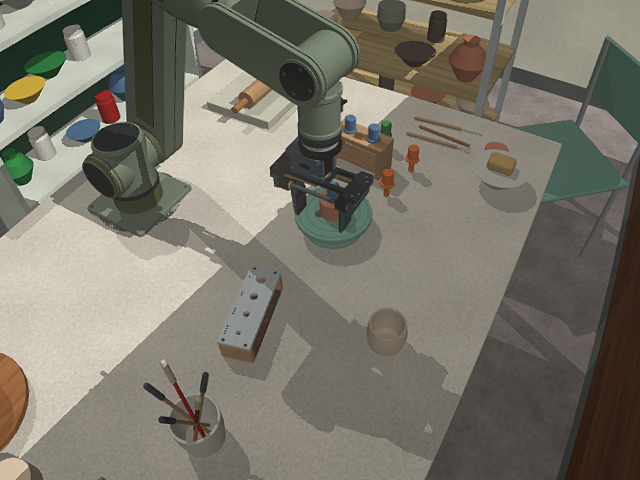

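View pics/side0.png

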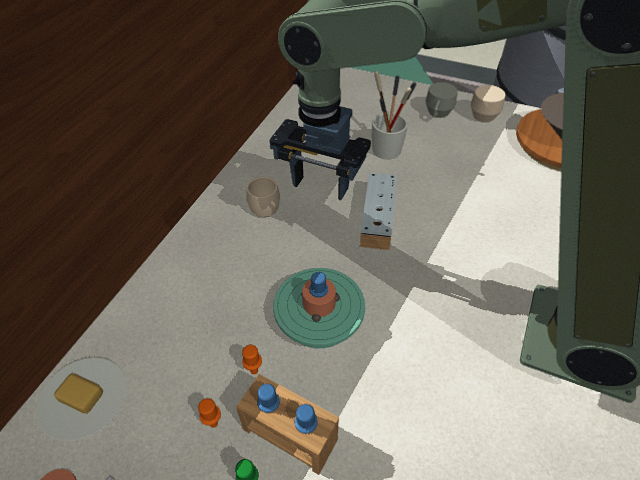

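View pics/wrist0.png

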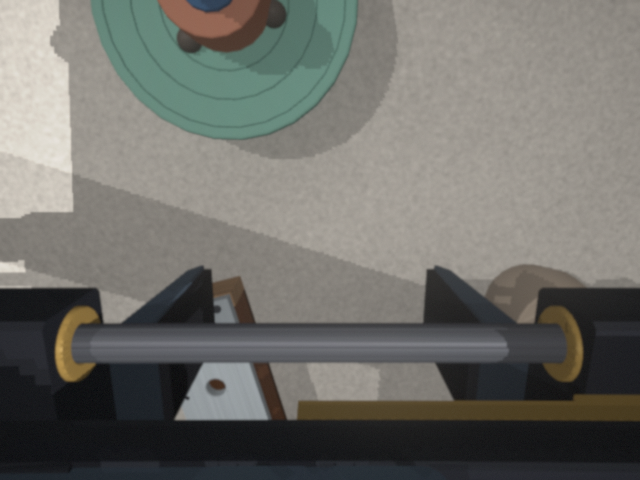

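The stopper in the chuck is the blue one at side (320,283). The other two blue ones, at (267,397) and (305,418), stand in the rack. The orange ones at (252,358) and (208,411) and the green one at (246,470) are decoys. I'll confirm with enlarged crops.

```bash
python3 - <<'E'
from h import *
s=pickle.load(open('side0.pkl','rb'));c=pickle.load(open('scene0.pkl','rb'));w=pickle.load(open('wrist0.pkl','rb'))
save(s,'pics/sideA.png',(350,160,410,260),6)
save(s,'pics/sideB.png',(260,255,380,355),6)
save(c,'pics/sceneA.png',(210,255,290,365),5)
for f,u,v in((s,320,283),): print(onz(f,u,v,127))
for u,v in((376,223),(378,209),(380,194.5),(381,181)):
  print(onz(s,u,v,60))
for u,v in((260,280),(254,296),(246,315),(238,333)):
  print(onz(c,u,v,60))
E
```

```text
[502.75763185 165.42249717 127.        ]
[472.5579537  -89.68227725  60.        ]
[ 483.46793689 -134.61684543   60.        ]
[ 495.51247108 -183.4767158    60.        ]
[ 509.29033116 -230.47656509   60.        ]
[ 473.50955464 -100.36657573   60.        ]
[ 486.10620189 -141.56737756   60.        ]
[ 498.70896838 -189.00428432   60.        ]
[ 509.27810575 -232.17449141   60.        ]
```

View pics/sideA.png

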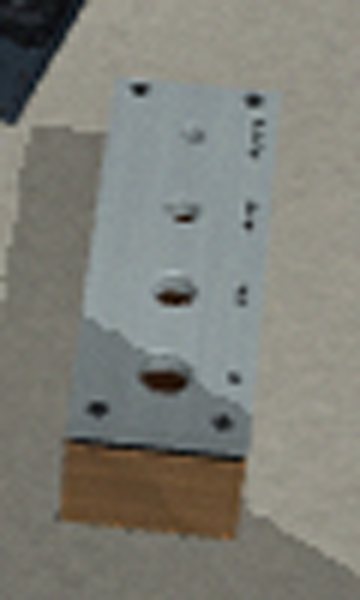

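View pics/sceneA.png

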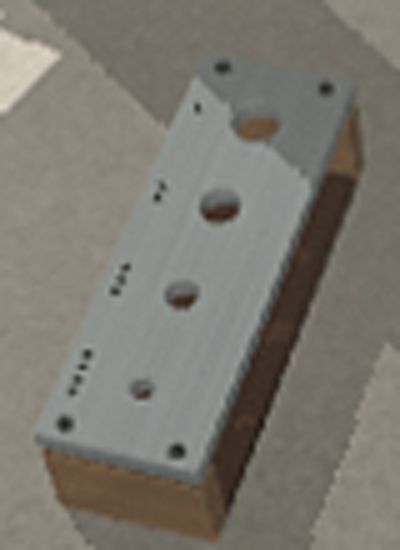

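View pics/sideB.png

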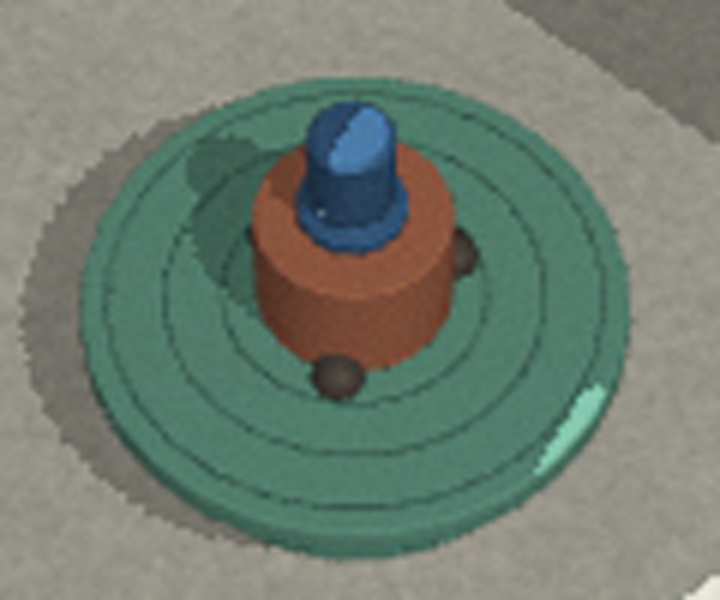

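```bash
python3 - <<'E'
from h import *
s=pickle.load(open('side0.pkl','rb'));c=pickle.load(open('scene0.pkl','rb'));w=pickle.load(open('wrist0.pkl','rb'))
print(np.round(w['T_tool_cam'],3))
S=[(165,374),(175,291),(182,211),(193,134)];C=[(256,122),(220,205),(182,294),(142,388)]
for a,b in zip(S,C):
  sa=(350+a[0]/6-.4,160+a[1]/6-.4); cb=(210+b[0]/5-.4,255+b[1]/5-.4)
  print(onz(s,*sa,60).round(1),onz(c,*cb,60).round(1),tri((s,*sa),(c,*cb)).round(1))
# knob axis: top ellipse centre and flange bottom
print(onz(s,260+352/6,255+137/6,143).round(1),onz(s,260+354/6,255+214/6,106))
for n,X in (('cup',0),):pass
print('cup',onz(c,386,335,0),onz(s,263,200,0),'jar',onz(c,200,440,0), onz(s,389,150,0))
o,d=ray(w,320,240);print(o,d)
E
```

```text
[[ 1.0000e+00 -1.0000e-03  0.0000e+00  1.3150e+00]
 [ 0.0000e+00  9.6800e-01  2.4900e-01 -6.9805e+01]
 [-1.0000e-03 -2.4900e-01  9.6800e-01  2.0666e+01]
 [ 0.0000e+00  0.0000e+00  0.0000e+00  1.0000e+00]]
[471.3 -93.9  60. ] [473.5 -97.3  60. ] [472.1 -96.   57.6]
[ 482.8 -138.2   60. ] [ 484.8 -141.1   60. ] [ 483.5 -140.1   57.9]
[ 495.4 -182.5   60. ] [ 496.5 -185.8   60. ] [ 495.7 -184.7   58. ]
[ 506.4 -228.    60. ] [ 508.2 -230.7   60. ] [ 507.1 -229.9   58.1]
[505.2 165.9 143. ] [503.39130794 169.2797592  106.        ]
cup [759.02638914 -59.07567923   0.        ] [ 784.1641613  -106.48987879    0.        ] jar [ 553.08436209 -435.00421079    0.        ] [ 548.32825167 -426.41083393    0.        ]
[576.13118082  69.80055426 383.33997629] [ 0.00212382 -0.23621389 -0.97179868]
```

jog_arm --series '[[[-30,40,0],[0,0,0],1],[[-60,80,0],[0,0,0],1],[[-71,128,0],[0,0,0],1],[[-71,128,0],[0,0,0],1],[[-71,128,0],[0,0,0],1]]' --squeeze 20

```text
time_s: 0.57
ee_pos: [502.1, 131.2, 404.1]
ee_rot: [-179.9, 0.1, 0.2]
force: [0.2, 0.2, -0.1]
gripper_width: 91.2
```

```bash
python3 - <<'E'
from h import *
f=grab('wrist');save(f,'pics/w1.png');pickle.dump(f,open('w1.pkl','wb'));print(f['s']['ee_pos'],f['s']['ee_rot'],f['s']['qvel'])
E
```

```text
[502.14727695 131.21109475 404.08733987] [-1.79897203e+02  1.41080381e-01  2.44086072e-01] [-3.56524709  0.65621979 -1.09786096 -3.38202629 -0.30387122 -3.05342858]
```

View pics/w1.png

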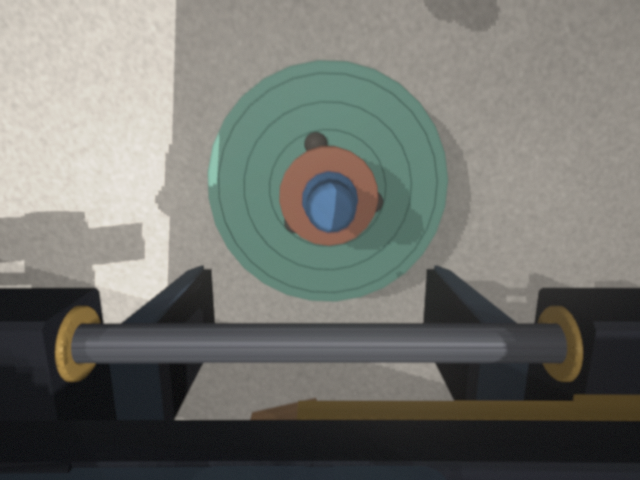

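The wrist view shows the blue knob at about (331,203) inside the terracotta ring at about (329,196).

```bash
python3 - <<'E'
from h import *
f=grab('wrist');print(f['s']['ee_pos'].round(2),f['s']['qvel'].round(1))
hsv=cv2.cvtColor(f['pixels'],cv2.COLOR_RGB2HSV)
def big(m):
    cs,_=cv2.findContours(m,cv2.RETR_EXTERNAL,cv2.CHAIN_APPROX_NONE);return max(cs,key=cv2.contourArea)
tc=cv2.inRange(hsv,(2,70,60),(15,255,255))|cv2.inRange(hsv,(100,90,30),(125,255,255))
k=big(tc[:300]);(x,y),r=cv2.minEnclosingCircle(k);e=cv2.fitEllipse(cv2.convexHull(k));print(x,y,r,e)
print('chuck',onz(f,*e[0],100))
b=big(cv2.inRange(hsv,(100,90,30),(125,255,255))[:300]);bx=cv2.boundingRect(b);print(bx)
# knob top disc: lower part of blue; circle fit to lower half
e2=cv2.fitEllipse(b);print(e2);print('knob~',onz(f,*e2[0],127))
g=big(cv2.inRange(hsv,(70,50,50),(90,255,255))[:330]);e=cv2.fitEllipse(cv2.convexHull(g));print('wheel',e,onz(f,*e[0],54))
fl=cam(f)[0]
save(f,'pics/w2.png',(270,140,390,250),6)
print(proj(f,[503,168,143]),proj(f,[503,168,105]))
E
```

```text
[503.02 129.65 404.08] [-2.8  0.6 -0.8 -1.4 -0.1 -0.8]
326.2982482910156 191.70175170898438 50.09932327270508 ((326.4521179199219, 191.99139404296875), (98.0125961303711, 99.08619689941406), 18.785076141357422)
chuck [509.13418532 163.89361762 100.        ]
(302, 169, 53, 59)
((327.81182861328125, 197.57864379882812), (51.27235794067383, 57.037078857421875), 174.2967071533203)
knob~ [509.50788676 163.86795783 127.        ]
wheel ((325.6535949707031, 177.16966247558594), (238.65399169921875, 240.40383911132812), 16.976455688476562) [509.24947598 169.62088499  54.        ]
[317.0719753  194.21370866] [317.33799388 186.68678945]
```

View pics/w2.png

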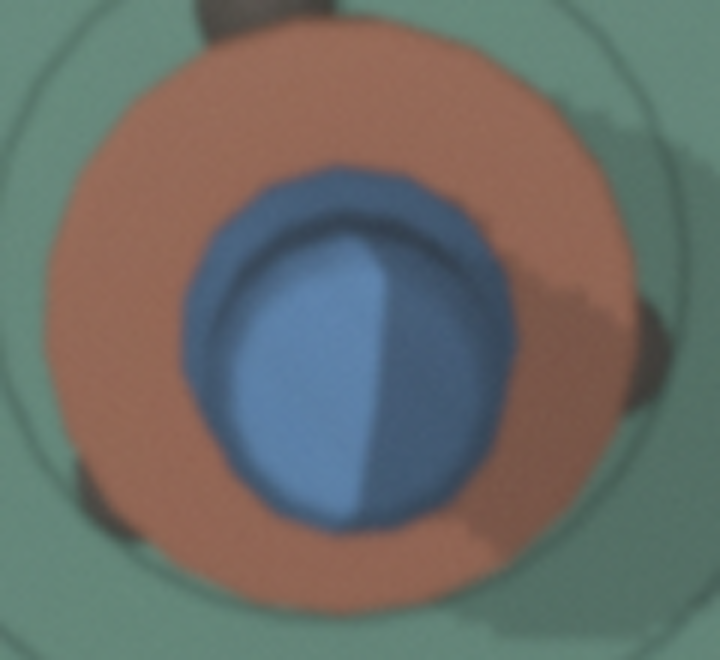

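```bash
cat > k.py <<'E'
from h import *
def big(m):
    cs,_=cv2.findContours(m,cv2.RETR_EXTERNAL,cv2.CHAIN_APPROX_NONE);return max(cs,key=cv2.contourArea)
E
python3 - <<'E'
from k import *
f=grab('wrist');print(f['s']['ee_pos'].round(2),f['s']['ee_rot'],f['s']['qvel'].round(1))
pickle.dump(f,open('w2.pkl','wb'))
hsv=cv2.cvtColor(f['pixels'],cv2.COLOR_RGB2HSV)
b=big(cv2.inRange(hsv,(100,90,30),(125,255,255))[:300]);x,y,w,h=cv2.boundingRect(b);print(x,y,w,h)
u=x+w/2-.5
print('knob',onz(f,u,y+h-.5-25.3,138),'flange',onz(f,u,y-.5+27.8,104))
tc=cv2.inRange(hsv,(2,70,60),(15,255,255))|cv2.inRange(hsv,(100,90,30),(125,255,255))
x,y,w,h=cv2.boundingRect(big(tc[:300]));print(x,y,w,h,'chuck',onz(f,x+w/2-.5,y+h/2-.5,100))
s=pickle.load(open('side0.pkl','rb'));c=pickle.load(open('scene0.pkl','rb'))
for n,q in(('side',s),):
  hs=cv2.cvtColor(q['pixels'],cv2.COLOR_RGB2HSV)
  g=cv2.inRange(hs,(70,50,50),(90,255,255)).copy()
  g[:260]=0; k=big(g); e=cv2.fitEllipse(cv2.convexHull(k)); print(n,e,onz(q,*e[0],54))
  g=cv2.inRange(hs,(100,90,30),(125,255,255)); g[:260]=0;g[330:]=0;k=big(g);print(cv2.boundingRect(k))
print(proj(s,[504,168,143]),proj(s,[509,164,143]))
E
```

```text
[503.59 128.6  404.04] [1.79968195e+02 7.84151954e-02 1.22753350e-01] [-2.   0.4 -0.6 -0.2  0.  -0.2]
301 167 52 58
knob [509.20827844 163.23580716 138.        ] flange [509.80818319 161.63541603 104.        ]
277 140 99 100 chuck [509.52358196 164.34109052 100.        ]
side ((318.7345275878906, 307.2552795410156), (79.70491790771484, 91.26612091064453), 89.53555297851562) [502.5289483  173.69942781  54.        ]
(310, 272, 18, 25)
[318.81490958 278.83690121] [317.27501503 276.48940498]
```

jog_arm --series '[[[2,18,-30],[0,0,0],1],[[4,36,-64],[0,0,0],1],[[4,36,-64],[0,0,0],1],[[4,36,-64],[0,0,0],1],[[4,36,-64],[0,0,0],1]]'

```text
time_s: 1.13
ee_pos: [508.8, 162.9, 340.9]
ee_rot: [179.9, 0.0, -0.0]
force: [0.4, -0.6, 0.0]
gripper_width: 91.4
```

```bash
python3 - <<'E'
from k import *
f=grab('wrist');print(f['s']['ee_pos'].round(2),f['s']['ee_rot'],f['s']['qvel'].round(1))
save(f,'pics/w3.png')
s=grab('side');save(s,'pics/s3.png',(260,200,420,320),5)
c=grab('scene');save(c,'pics/c3.png',(270,120,430,240),5)
for n,q in(('w3',f),('s3',s),('c3',c)): pickle.dump(q,open(n+'.pkl','wb'))
hsv=cv2.cvtColor(f['pixels'],cv2.COLOR_RGB2HSV)
b=big(cv2.inRange(hsv,(100,90,30),(125,255,255))[:330,220:420]);print(cv2.boundingRect(b))
E
```

```text
[508.77 162.93 340.86] [ 1.79943136e+02  1.22188943e-02 -1.64274257e-02] [-0.1 -1.2 -1.   0.1 -0.2  0.2]
(66, 239, 66, 84)
```

View pics/w3.png

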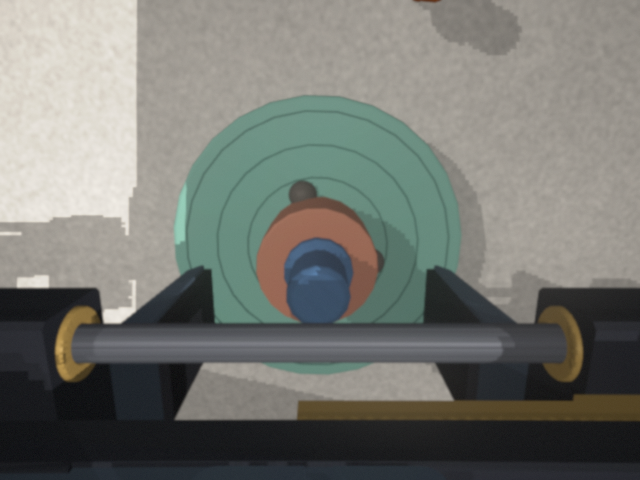

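View pics/s3.png

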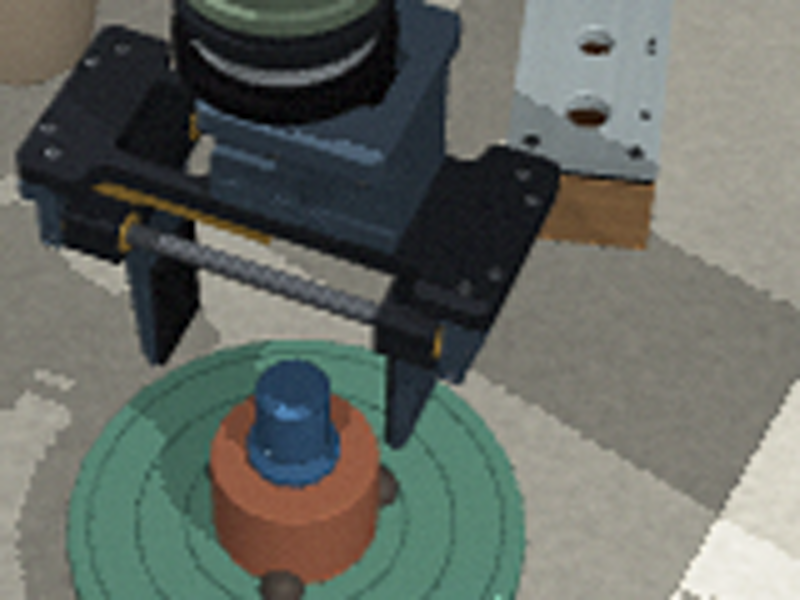

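View pics/c3.png

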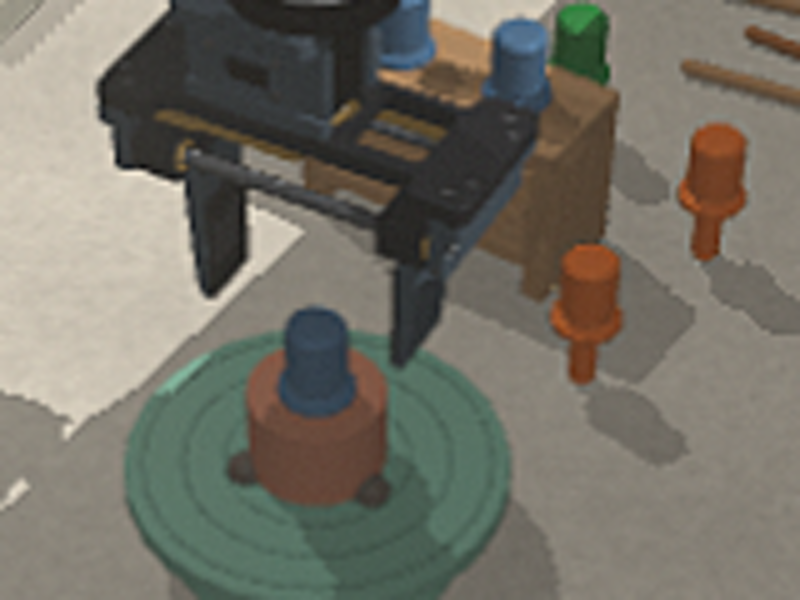

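The wrist view has the knob at x≈319, midway between the fingertips at 211 and 427, and about 3 mm to +y of the tool axis. Side and scene show clear room on both sides, so I'll descend.

jog_arm --series '[[[0,3,-14],[0,0,0],1],[[0,3,-28],[0,0,0],1],[[0,3,-41],[0,0,0],1],[[0,3,-41],[0,0,0],0.6],[[0,3,-41],[0,0,0],0.3]]' --squeeze 20

```text
time_s: 1.7
ee_pos: [508.7, 165.6, 301.4]
ee_rot: [-180.0, -0.1, -0.1]
force: [0.1, 0.3, -0.1]
gripper_width: 80.6
```

jog_arm --series '[[[0,0,0],[0,0,0],0],[[0,0,0],[0,0,0],0],[[0,0,0],[0,0,0],0],[[0,0,0],[0,0,0],0],[[0,0,0],[0,0,0],0]]'

```text
time_s: 2.12
ee_pos: [508.8, 165.7, 301.9]
ee_rot: [-180.0, -0.2, -0.1]
force: [0.5, -1.2, -0.4]
gripper_width: 47.4
```

jog_arm --series '[[[0,0,-1],[0,0,0],0],[[0,0,-1],[0,0,0],0],[[0,0,-1],[0,0,0],0],[[0,0,-1],[0,0,0],0],[[0,0,-1],[0,0,0],0]]'

```text
time_s: 2.53
ee_pos: [508.7, 165.7, 300.8]
ee_rot: [-180.0, -0.2, -0.1]
force: [-1.2, 0.1, -0.3]
gripper_width: 29.4
```

jog_arm --series '[[[0,0,8],[0,0,0],0],[[0,0,25],[0,0,0],0],[[0,0,45],[0,0,0],0],[[0,0,65],[0,0,0],0],[[0,0,75],[0,0,0],0]]'

```text
time_s: 2.95
ee_pos: [509.1, 165.8, 378.6]
ee_rot: [-179.9, -0.4, -0.1]
force: [0.1, -0.6, -0.4]
gripper_width: 29.3
```

```bash
python3 - <<'E'
from k import *
f=grab('wrist');print(f['s']['ee_pos'].round(2),f['s']['gripper_width'],f['s']['force'].round(2))
save(f,'pics/w4.png',(180,180,460,360),2.8)
s=grab('side');save(s,'pics/s4.png',(260,170,420,310),5)
pickle.dump(f,open('w4.pkl','wb'));pickle.dump(s,open('s4.pkl','wb'))
E
```

```text
[509.13 165.84 378.62] 29.34036903072514 [ 0.13 -0.6  -0.4 ]
```

View pics/w4.png

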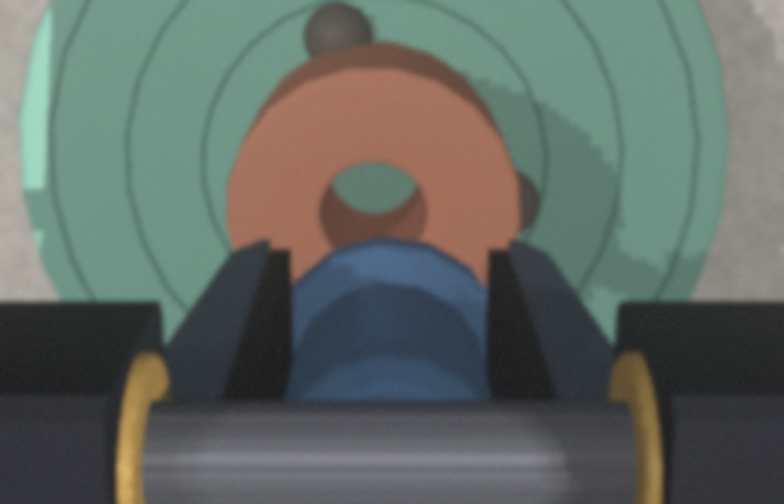

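View pics/s4.png

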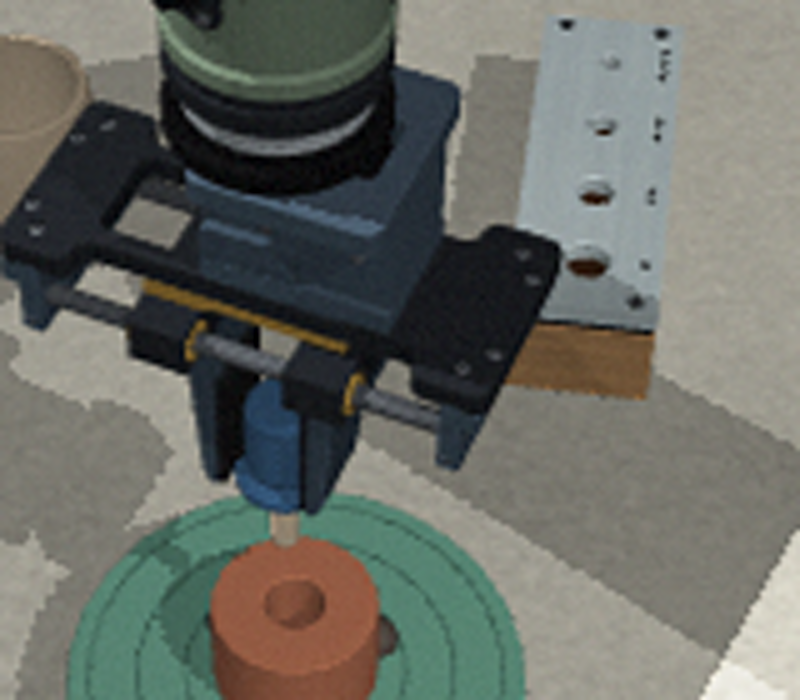

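The stopper came out of the chuck and hangs straight between the pads, with the shank visible at side crop (285,527). Next I'll carry it over the gauge and view the holes with the wrist camera.

jog_arm --series '[[[-2,-20,5],[0,0,0],0],[[-4,-50,5],[0,0,0],0],[[-8,-85,5],[0,0,0],0],[[-10,-120,5],[0,0,0],0],[[-12,-155,5],[0,0,0],0]]'

```text
time_s: 3.47
ee_pos: [496.3, 9.6, 381.6]
ee_rot: [-179.9, -0.3, -0.0]
force: [-1.0, -0.9, -2.0]
gripper_width: 29.4
```

jog_arm --series '[[[-2,-40,0],[0,0,0],0],[[-4,-80,0],[0,0,0],0],[[-5,-120,0],[0,0,0],0],[[-6,-155,0],[0,0,0],0],[[-6,-190,0],[0,0,0],0]]'

```text
time_s: 3.88
ee_pos: [489.5, -182.3, 380.3]
ee_rot: [-179.9, -0.1, -0.0]
force: [0.4, 1.0, -0.3]
gripper_width: 29.5
```

jog_arm --series '[[[0,-30,0],[0,0,0],0],[[0,-55,0],[0,0,0],0],[[0,-60,0],[0,0,0],0],[[0,-60,0],[0,0,0],0],[[0,-60,0],[0,0,0],0]]'

```text
time_s: 4.3
ee_pos: [489.2, -241.9, 379.2]
ee_rot: [-179.8, -0.0, -0.1]
force: [-0.3, 0.1, -0.2]
gripper_width: 29.6
```

```bash
python3 - <<'E'
from k import *
f=grab('wrist');print(f['s']['ee_pos'].round(2),f['s']['ee_rot'].round(2),f['s']['qvel'].round(1),f['s']['force'].round(2))
save(f,'pics/w5.png')
pickle.dump(f,open('w5.pkl','wb'))
E
```

```text
[ 489.21 -241.9   379.25] [-1.7976e+02 -4.0000e-02 -8.0000e-02] [ 1.3 -0.8  0.2  0.   0.  -0.1] [-0.27  0.09 -0.19]
```

View pics/w5.png

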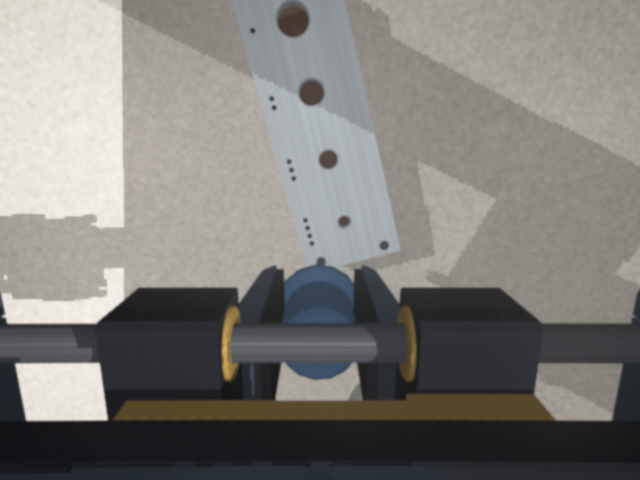

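Wrist image: holes 1–4 are at about (293,19), (312,92), (328,159) and (344,221). The held flange's upper edge is at row 265 and the knob's lower edge at row 378.

```bash
python3 - <<'E'
from k import *
f=pickle.load(open('w5.pkl','rb'))
im=f['pixels'].astype(int); hsv=cv2.cvtColor(f['pixels'],cv2.COLOR_RGB2HSV)
P=[]
for (u,v,r) in((293,19,20),(312,92,16),(328,159,13),(344,221,10)):
    g=im[:,:,2]; y0=max(0,v-r-3);x0=u-r-3
    sub=g[y0:v+r+4,x0:u+r+4]
    med=np.median(sub[(np.hypot(*(np.mgrid[y0:v+r+4,x0:u+r+4]-np.array([v,u])[:,None,None]))>r*0.95)])
    lo=np.percentile(sub,3); m=(sub<(med+lo)/2).astype(np.uint8)
    m4=cv2.resize(sub.astype(np.float32),None,fx=8,fy=8,interpolation=cv2.INTER_CUBIC)
    m=(m4<(med+lo)/2).astype(np.uint8)
    k=big(m);e=cv2.fitEllipse(k); c=(np.array(e[0])+.5)/8-.5+[x0,y0]
    X=onz(f,*c,60);P.append(X);print(c.round(2),np.array(e[1])/8,X.round(2),med,lo)
P=np.array(P)
d=np.diff(P,axis=0);print(np.linalg.norm(d,axis=1),np.degrees(np.arctan2(d[:,0],-d[:,1])))
D=P[0]-P[3];print('yaw',np.degrees(np.arctan2(-D[0],D[1])),np.linalg.norm(D))
# flange / knob in tool coords
b=cv2.inRange(hsv,(95,70,20),(125,255,255)); b[:255]=0;b[:,:270]=0;b[:,372:]=0
ys,xs=np.where(b>0);print(ys.min(),ys.max())
for v in(268,272,280,290,300,310,375,372,378):
    q=xs[ys==v]; print(v,q.min() if len(q) else None,q.max() if len(q) else None)
save(f,'pics/w5c.png',(250,240,390,400),5)
E
```

```text
[292.64  19.26] [31.34337234 34.59750366] [474.42 -97.27  60.  ] 152.0 48.0
[311.2   92.06] [24.76091194 25.78142166] [ 486.08 -141.36   60.  ] 160.0 59.0
[327.87 158.98] [18.13757324 18.55449486] [ 497.42 -185.3    60.  ] 183.0 65.0
[343.69 221.05] [10.4746666  11.91925716] [ 509.02 -229.29   60.  ] 179.0 66.0
[45.60130699 45.38748325 45.48590664] [14.81938368 14.4695624  14.76991098]
yaw 14.68655465119111 136.47420070136775
266 479
268 308 332
272 297 339
280 287 349
290 284 353
300 284 353
310 284 353
375 304 333
372 297 339
378 314 318
```

View pics/w5c.png

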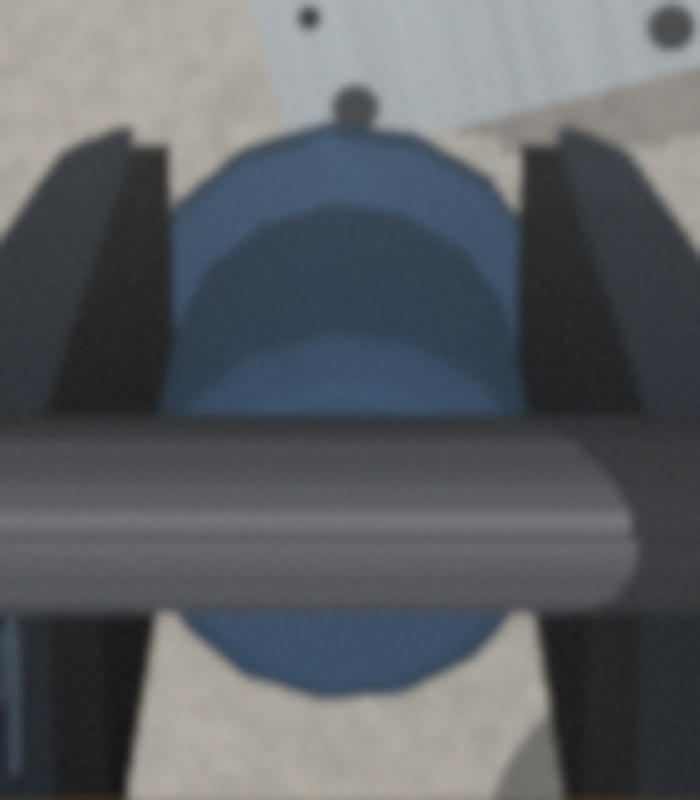

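```bash
python3 - <<'E'
from k import *
f=pickle.load(open('w5.pkl','rb'))
p=f['s']['ee_pos']
for v,z in((265.5,200.8),(265.5,199),(378.5,157.8),(378.5,159.5)):
    X=onz(f,318.5,v,p[2]-z);print(v,z,(X-p).round(2))
E
```

```text
265.5 200.8 [   1.49   15.08 -200.8 ]
265.5 199 [   1.49   15.63 -199.  ]
378.5 157.8 [   1.4   -15.04 -157.8 ]
378.5 159.5 [   1.4   -16.09 -159.5 ]
```

jog_arm --series '[[[-4,35,-10],[0,0,0],0],[[-8,70,-25],[0,0,0],0],[[-14,100,-40],[0,0,0],0],[[-16,109,-55],[0,0,0],0],[[-16,109,-59],[0,0,0],0]]'

```text
time_s: 4.77
ee_pos: [471.6, -128.7, 318.6]
ee_rot: [-179.6, 0.2, 0.3]
force: [-0.4, 0.5, 0.1]
gripper_width: 29.4
```

jog_arm --series '[[[0,0,0],[0,0,0],0],[[0,0,0],[0,0,0],0],[[0,0,0],[0,0,0],0],[[0,0,0],[0,0,0],0],[[0,0,0],[0,0,0],0]]'

```text
time_s: 5.18
ee_pos: [472.0, -129.4, 319.3]
ee_rot: [-179.7, 0.1, 0.2]
force: [-0.3, -0.4, -1.4]
gripper_width: 29.5
```

```bash
python3 - <<'E'
from k import *
for n in('wrist','side','scene'):
    f=grab(n); pickle.dump(f,open(n+'6.pkl','wb'))
    if n=='wrist': print(f['s']['ee_pos'].round(2),f['s']['ee_rot'].round(2),f['s']['qvel'].round(1),f['s']['force'].round(2)); save(f,'pics/w6.png')
    if n=='side': save(f,'pics/s6.png',(330,110,430,230),5)
    if n=='scene': save(f,'pics/c6.png',(190,190,310,340),4)
E
```

```text
[ 471.98 -129.4   319.28] [-1.7967e+02  1.4000e-01  2.1000e-01] [-0.1  0.1  0.4  0.2 -0.   0. ] [-0.28 -0.44 -1.38]
```

View pics/w6.png

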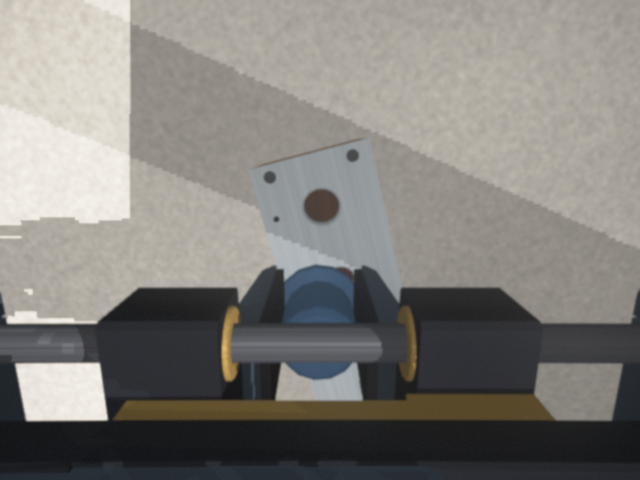

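View pics/s6.png

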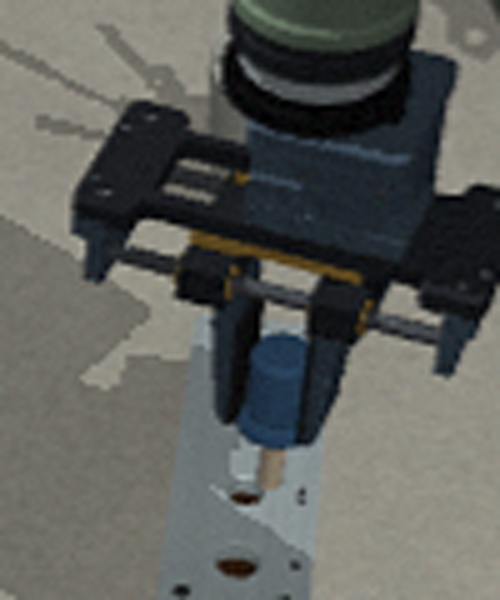

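View pics/c6.png

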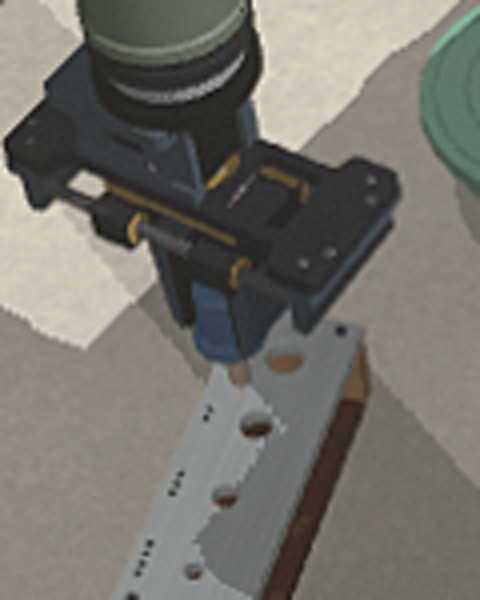

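```bash
python3 - <<'E'
from k import *
s=pickle.load(open('side6.pkl','rb'));c=pickle.load(open('scene6.pkl','rb'));f=pickle.load(open('wrist6.pkl','rb'))
cc=[]
save(s,'pics/s6b.png',(370,185,400,230),16);save(c,'pics/c6b.png',(235,270,275,310),16)
print('foot',tri((s,383.6,205.5),(c,249.4,283.9)))
g=f['pixels'][:,:,2]; x0,y0=296,180; sub=g[y0:232,x0:348].astype(np.float32)
med=np.median(sub[:6]);lo=np.percentile(sub,3);m4=cv2.resize(sub,None,fx=8,fy=8,interpolation=cv2.INTER_CUBIC)
e=cv2.fitEllipse(big((m4<(med+lo)/2).astype(np.uint8)));q=(np.array(e[0])+.5)/8-.5+[x0,y0];print(q,np.array(e[1])/8,onz(f,*q,60).round(2),(onz(f,*q,60)-f['s']['ee_pos']).round(2))
E
```

```text
foot [ 470.1579043  -131.12663061   80.15220767]
[321.14888573 205.50096512] [33.63476181 35.34578705] [474.13 -95.84  60.  ] [   2.15   33.56 -259.28]
```

View pics/s6b.png

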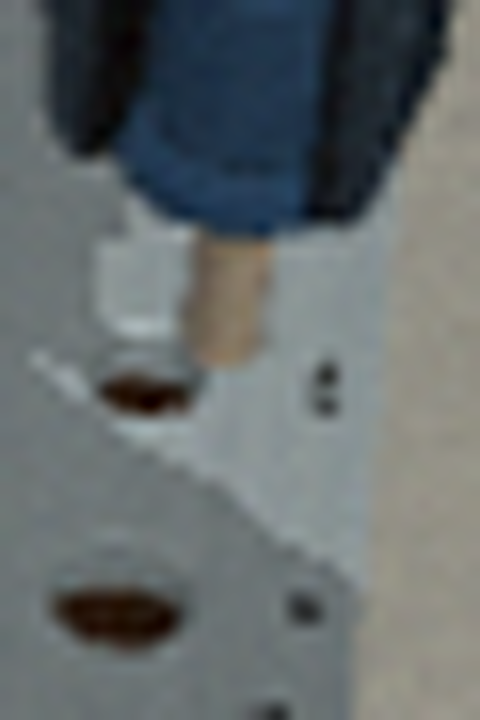

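View pics/c6b.png

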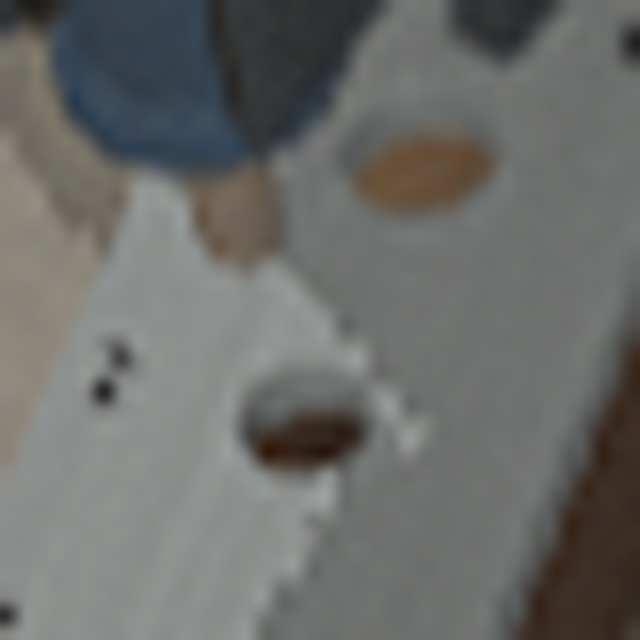

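```bash
python3 - <<'E'
from k import *
s=pickle.load(open('side6.pkl','rb'));c=pickle.load(open('scene6.pkl','rb'))
F=tri((s,383.7,206.7),(c,249.5,285.9));H=tri((s,376.9,222),(c,260.6,279.3));print(F,H,H-F)
E
```

```text
[ 470.18781786 -132.51907279   74.80257622] [472.24222716 -96.39097231  57.01514057] [  2.05440931  36.12810048 -17.78743566]
```

Both methods put hole 1 about (1.4, 36.5) mm from the stopper. The shank images as about 11.3 mm, so it looks like the thin one. I'll move over hole 1 and descend.

jog_arm --series '[[[0.5,15,0],[0,0,0],0],[[1,30,0],[0,0,0],0],[[1.4,36.5,0],[0,0,0],0],[[1.4,36.5,0],[0,0,0],0],[[1.4,36.5,-8],[0,0,0],0]]'

```text
time_s: 5.75
ee_pos: [473.8, -92.8, 312.0]
ee_rot: [-179.7, -0.0, 0.3]
force: [-0.5, -0.6, -1.6]
gripper_width: 29.6
```

jog_arm --series '[[[0,0,-3],[0,0,0],0],[[0,0,-6],[0,0,0],0],[[0,0,-9],[0,0,0],0],[[0,0,-12],[0,0,0],0],[[0,0,-14],[0,0,0],0]]'

```text
time_s: 6.17
ee_pos: [473.7, -93.1, 297.5]
ee_rot: [-179.7, 0.0, 0.2]
force: [0.5, -0.7, -0.5]
gripper_width: 29.6
```

jog_arm --series '[[[0,0,-3],[0,0,0],0],[[0,0,-6],[0,0,0],0],[[0,0,-9],[0,0,0],0],[[0,0,-12],[0,0,0],0],[[0,0,-15],[0,0,0],0]]'

```text
time_s: 6.58
ee_pos: [473.7, -93.1, 282.2]
ee_rot: [-179.7, 0.0, 0.2]
force: [-0.1, 0.7, 0.1]
gripper_width: 29.2
```

```bash
python3 - <<'E'
from k import *
for n in('wrist','side','scene'):
    f=grab(n); pickle.dump(f,open(n+'7.pkl','wb'))
    if n=='wrist': print(f['s']['ee_pos'].round(2),f['s']['force'].round(2)); save(f,'pics/w7.png',(220,180,420,400),3)
    if n=='side': save(f,'pics/s7.png',(360,180,410,240),12)
    if n=='scene': save(f,'pics/c7.png',(230,240,290,300),10)
E
```

```text
[473.69 -93.09 282.16] [-0.11  0.7   0.14]
```

View pics/s7.png

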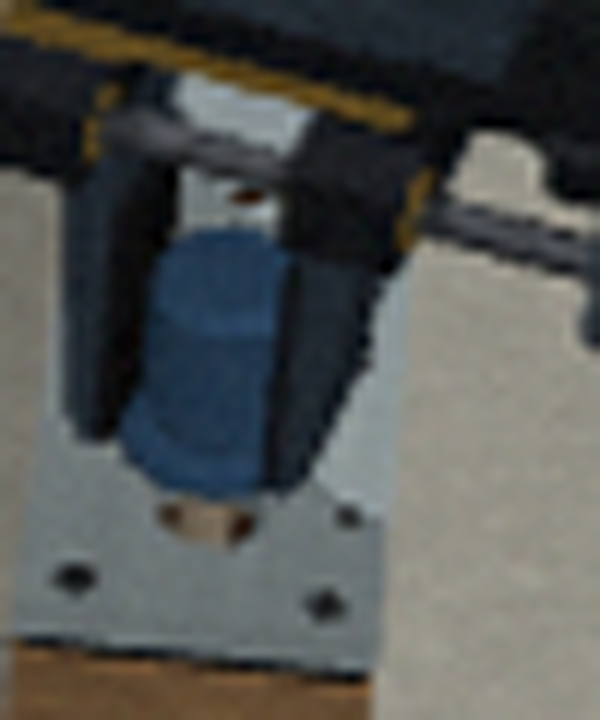

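View pics/c7.png

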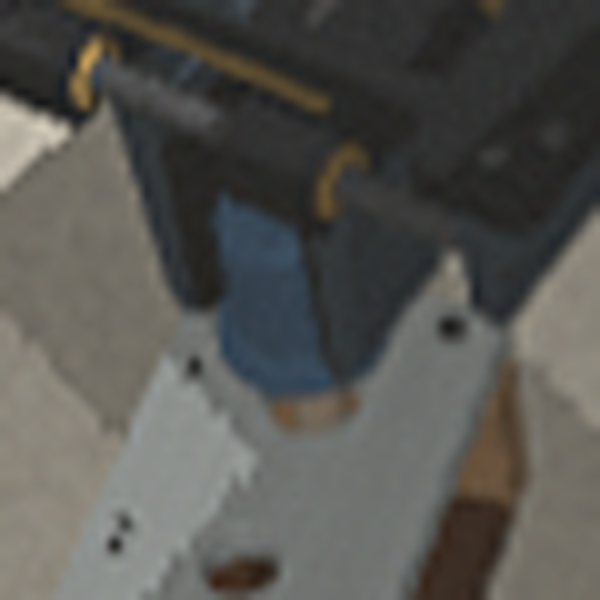

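The shank is in hole 1 by about 17 mm with no resistance. I'll lift out and step to hole 2.

jog_arm --series '[[[0,0,8],[0,0,0],0],[[0,0,16],[0,0,0],0],[[0,0,24],[0,0,0],0],[[0,0,27],[0,0,0],0],[[0,0,27],[0,0,0],0]]'

```text
time_s: 7.15
ee_pos: [474.0, -93.1, 310.8]
ee_rot: [-179.8, -0.1, 0.2]
force: [0.8, -0.5, -0.8]
gripper_width: 29.7
```

jog_arm --series '[[[4,-15,0],[0,0,0],0],[[8,-30,0],[0,0,0],0],[[11.7,-44.5,0],[0,0,0],0],[[11.7,-44.5,0],[0,0,0],0],[[11.7,-44.5,0],[0,0,0],0]]'

```text
time_s: 7.57
ee_pos: [485.6, -137.9, 310.6]
ee_rot: [-179.7, -0.1, 0.2]
force: [0.9, -0.0, -0.8]
gripper_width: 29.6
```

```bash
python3 - <<'E'
from k import *
for n in('wrist','side','scene'):
    f=grab(n); pickle.dump(f,open(n+'8.pkl','wb'))
    if n=='wrist': print(f['s']['ee_pos'].round(2),f['s']['force'].round(2)); save(f,'pics/w8.png',(220,130,420,330),4)
    if n=='side': save(f,'pics/s8.png',(360,160,410,220),12)
    if n=='scene': save(f,'pics/c8.png',(225,255,285,315),10)
E
```

```text
[ 485.6  -137.95  310.59] [ 0.94 -0.05 -0.76]
```

View pics/s8.png

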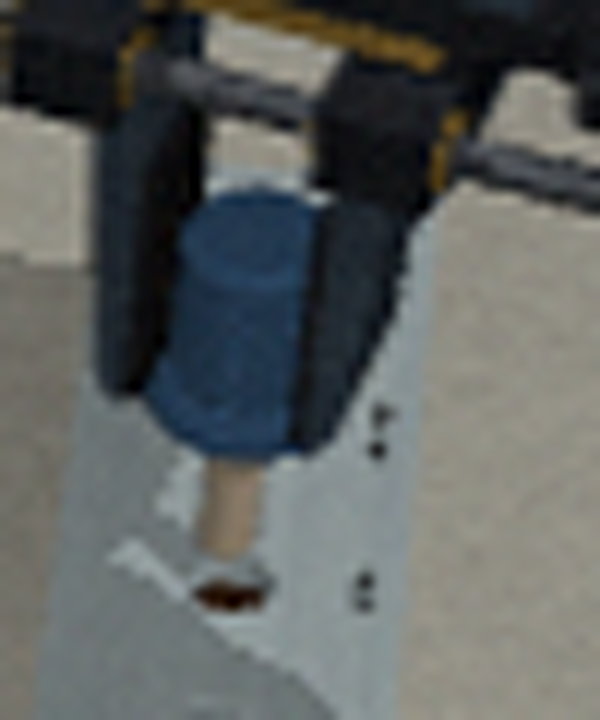

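View pics/c8.png

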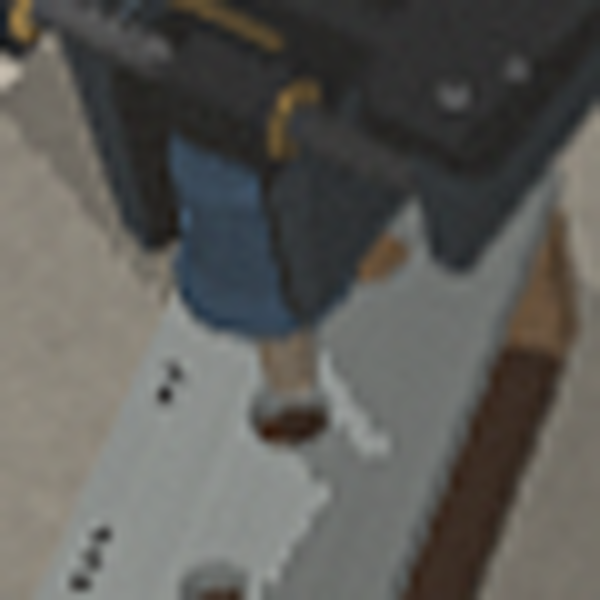

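View pics/w8.png

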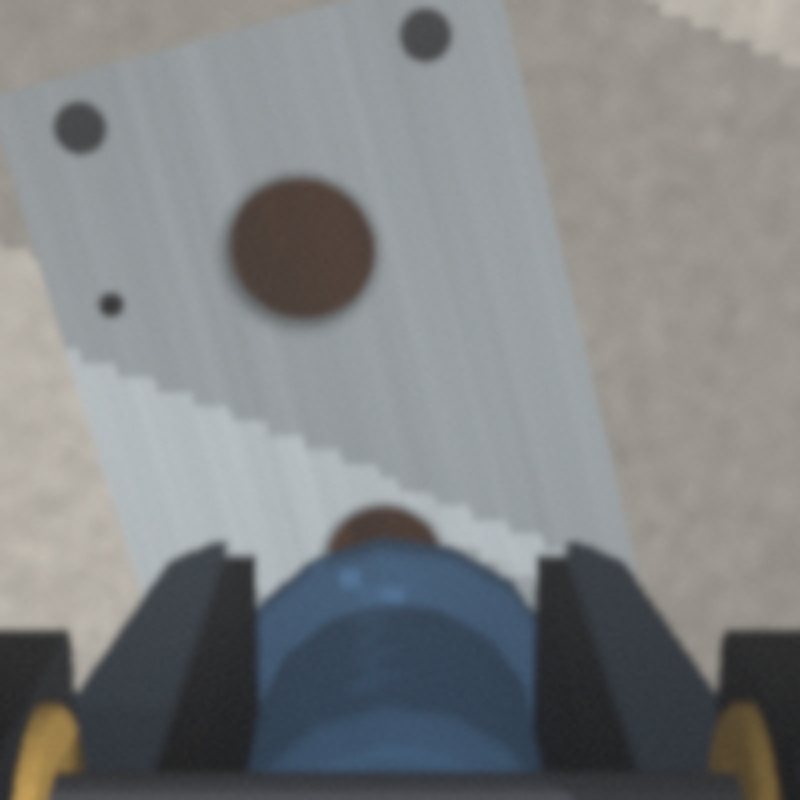

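```bash
python3 - <<'E'
from k import *
f=pickle.load(open('wrist8.pkl','rb'));p=f['s']['ee_pos']
g=f['pixels'][:,:,2]; x0,y0=272,168; sub=g[y0:216,x0:320].astype(np.float32)
med=np.median(sub[:5]);lo=np.percentile(sub,3);m4=cv2.resize(sub,None,fx=8,fy=8,interpolation=cv2.INTER_CUBIC)
e=cv2.fitEllipse(big((m4<(med+lo)/2).astype(np.uint8)));q=(np.array(e[0])+.5)/8-.5+[x0,y0];H1=onz(f,*q,60);print(q,np.array(e[1])/8,H1-p)
d=46*np.array([np.sin(np.radians(14.69)),-np.cos(np.radians(14.69)),0]);print('H2',H1+d-p, proj(f,H1+d), 'top edge',proj(f,H1+d+[0,8.5,0]))
# upper arc of hole 2: observed row 256.2
print(onz(f,315.5,256,60)-p-[0,8.5,0])
for z in(199,201,203): print(onz(f,318.6,265.3,p[2]-z)-p-[0,19,0])
# straight-down images
print(proj(f,p+[1.45,-4,-172]),proj(f,p+[1.45,-4,-250.6]))
E
```

```text
[294.81622505 191.91897774] [35.72021484 37.15500259] [ -11.26053603   42.10313355 -250.58693233]
H2 [   0.40456352   -2.3932197  -250.58693233] [316.04902074 269.65276953] top edge [316.06456663 255.361588  ]
[ 8.39321568e-02 -2.77040809e+00 -2.50586932e+02]
[   1.69968428   -3.17341283 -199.        ]
[   1.70592272   -3.77871075 -201.        ]
[   1.71216117   -4.38400866 -203.        ]
[317.99913198 333.6100108 ] [317.8665314  272.32285992]
```

```bash
python3 - <<'E'
from k import *
s=pickle.load(open('side8.pkl','rb'));c=pickle.load(open('scene8.pkl','rb'))
F=tri((s,378.5,205.3),(c,253.7,293.7));H=tri((s,378.7,208.25),(c,253.5,296));print(F,H,H-F)
E
```

```text
[ 485.12025131 -140.40930031   66.35595957] [ 483.5822911  -140.52881312   56.97884028] [-1.53796021 -0.11951281 -9.37711929]
```

jog_arm --series '[[[-1.4,0.5,0],[0,0,0],0],[[-1.4,0.5,-3],[0,0,0],0],[[-1.4,0.5,-6],[0,0,0],0],[[-1.4,0.5,-9],[0,0,0],0],[[-1.4,0.5,-12],[0,0,0],0]]'

```text
time_s: 8.13
ee_pos: [483.9, -136.4, 298.2]
ee_rot: [-179.7, -0.1, 0.3]
force: [0.5, -0.3, -0.9]
gripper_width: 29.5
```

jog_arm --series '[[[0,0,-2],[0,0,0],0],[[0,0,-4],[0,0,0],0],[[0,0,-5],[0,0,0],0],[[0,0,-6],[0,0,0],0],[[0,0,-6],[0,0,0],0]]'

```text
time_s: 8.55
ee_pos: [483.9, -136.4, 292.0]
ee_rot: [-179.7, -0.1, 0.3]
force: [-0.4, 0.3, -0.9]
gripper_width: 29.4
```

jog_arm --series '[[[0,0,-3],[0,0,0],0],[[0,0,-6],[0,0,0],0],[[0,0,-9],[0,0,0],0],[[0,0,-12],[0,0,0],0],[[0,0,-12],[0,0,0],0]]'

```text
time_s: 8.97
ee_pos: [483.6, -136.4, 279.2]
ee_rot: [-179.7, 0.0, 0.3]
force: [-0.2, 0.4, -0.2]
gripper_width: 29.6
```

jog_arm --series '[[[0,0.3,0],[0,0,0],0],[[0,0.6,0],[0,0,0],0],[[0,0.9,0],[0,0,0],0],[[0,1.2,0],[0,0,0],0],[[0,1.2,0],[0,0,0],0]]'

```text
time_s: 9.38
ee_pos: [483.6, -135.4, 279.3]
ee_rot: [-179.8, 0.0, 0.3]
force: [0.2, -2.5, -2.6]
gripper_width: 29.6
```

jog_arm --series '[[[0,0.2,0],[0,0,0],0],[[0,0.4,0],[0,0,0],0],[[0,0.4,0],[0,0,0],0],[[0,0.4,0],[0,0,0],0],[[0,0.4,0],[0,0,0],0]]'

```text
time_s: 9.8
ee_pos: [483.6, -135.2, 279.3]
ee_rot: [-179.8, 0.0, 0.3]
force: [-0.8, -3.5, -1.4]
gripper_width: 29.5
```

jog_arm --series '[[[0,-1,0],[0,0,0],0],[[0,-2,0],[0,0,0],0],[[0,-2.5,0],[0,0,0],0],[[0,-3,0],[0,0,0],0],[[0,-3,0],[0,0,0],0]]'

```text
time_s: 10.22
ee_pos: [483.7, -138.1, 279.3]
ee_rot: [-179.8, 0.0, 0.3]
force: [0.9, -0.8, -0.9]
gripper_width: 29.4
```

jog_arm --series '[[[0,-0.4,0],[0,0,0],0],[[0,-0.8,0],[0,0,0],0],[[0,-1,0],[0,0,0],0],[[0,-1,0],[0,0,0],0],[[0,-1,0],[0,0,0],0]]'

```text
time_s: 10.63
ee_pos: [483.7, -139.1, 279.3]
ee_rot: [-179.7, 0.0, 0.3]
force: [0.8, 0.3, -0.5]
gripper_width: 29.3
```

jog_arm --series '[[[0,-0.4,0],[0,0,0],0],[[0,-0.8,0],[0,0,0],0],[[0,-1,0],[0,0,0],0],[[0,-1,0],[0,0,0],0],[[0,-1,0],[0,0,0],0]]'

```text
time_s: 11.05
ee_pos: [483.7, -140.1, 279.3]
ee_rot: [-179.7, 0.0, 0.3]
force: [0.1, 0.2, -0.3]
gripper_width: 29.4
```

```bash
python3 -c "
from h import *
print(telemetry.state()['force'])"
```

```text
[ 0.07651502  0.23857736 -0.29699045]
```

jog_arm --series '[[[0,-0.2,0],[0,0,0],0],[[0,-0.4,0],[0,0,0],0],[[0,-0.6,0],[0,0,0],0],[[0,-0.8,0],[0,0,0],0],[[0,-0.8,0],[0,0,0],0]]'

```text
time_s: 11.47
ee_pos: [483.7, -140.9, 279.4]
ee_rot: [-179.7, 0.0, 0.3]
force: [1.4, 0.2, 0.2]
gripper_width: 29.5
```

jog_arm --series '[[[0,-0.2,0],[0,0,0],0],[[0,-0.4,0],[0,0,0],0],[[0,-0.5,0],[0,0,0],0],[[0,-0.5,0],[0,0,0],0],[[0,-0.5,0],[0,0,0],0]]'

```text
time_s: 11.88
ee_pos: [483.6, -141.3, 279.3]
ee_rot: [-179.7, 0.0, 0.3]
force: [0.6, 0.8, -0.5]
gripper_width: 29.5
```

jog_arm --series '[[[0,-0.2,0],[0,0,0],0],[[0,-0.4,0],[0,0,0],0],[[0,-0.5,0],[0,0,0],0],[[0,-0.5,0],[0,0,0],0],[[0,-0.5,0],[0,0,0],0]]'

```text
time_s: 12.3
ee_pos: [483.6, -141.7, 279.3]
ee_rot: [-179.7, 0.0, 0.3]
force: [0.1, 2.9, -0.5]
gripper_width: 29.7
```

```bash
python3 - <<'E'
from k import *
for n in('wrist','side','scene'):
    f=grab(n); pickle.dump(f,open(n+'9.pkl','wb'))
    print(f['s']['force'].round(2),f['s']['torque'].round(3))
    if n=='wrist':  save(f,'pics/w9.png',(220,130,420,400),3)
    if n=='side': save(f,'pics/s9.png',(360,160,410,220),12)
    if n=='scene': save(f,'pics/c9.png',(225,255,285,315),10)
E
```

```text
[ 0.09  2.86 -0.53] [ 0.608 -0.06   0.024]
[ 0.02  2.44 -1.26] [ 0.565 -0.131 -0.039]
[ 0.68  2.57 -0.21] [ 0.599 -0.05  -0.015]
```

View pics/s9.png

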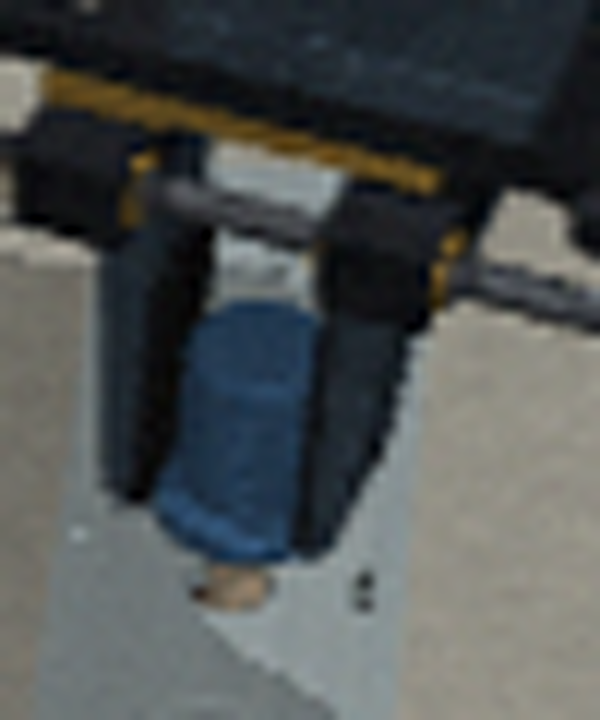

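View pics/c9.png

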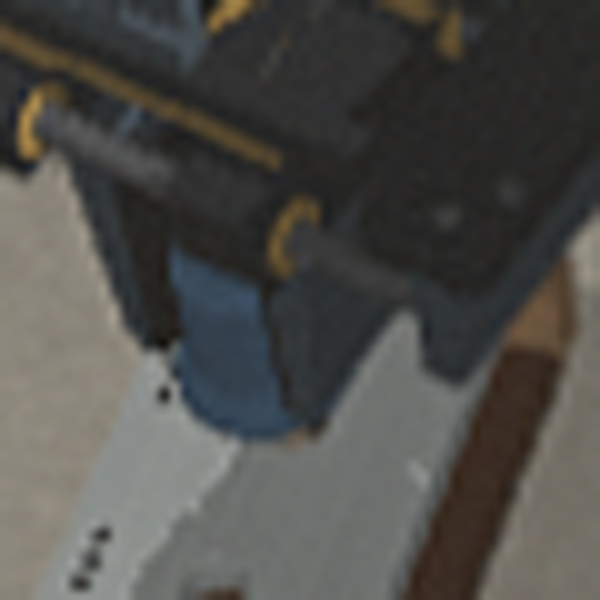

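View pics/w9.png

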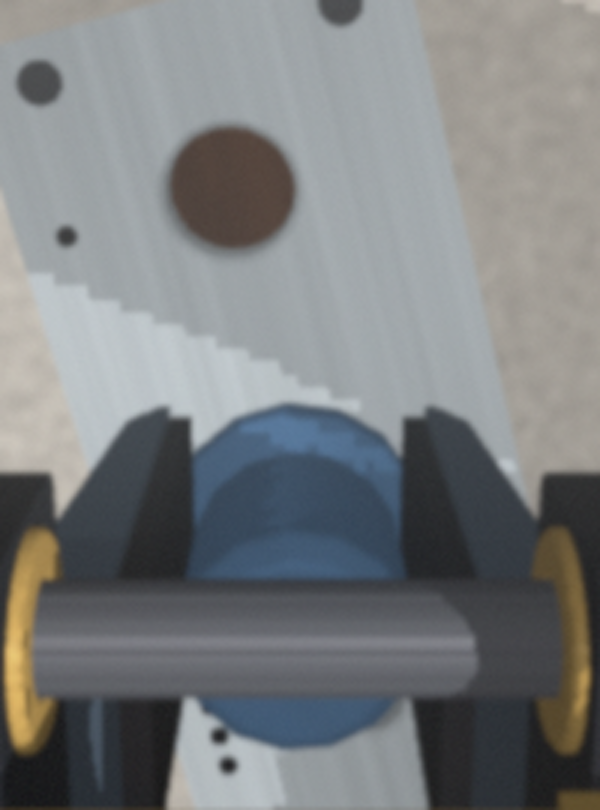

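The y walls of hole 2 were felt at ‑135.4 and ‑141.7, both at about 2.6 N, which puts its centre at y ≈ ‑138.5. Now I'll do the same in x.

jog_arm --series '[[[0,1,0],[0,0,0],0],[[0,2,0],[0,0,0],0],[[0,3.2,0],[0,0,0],0],[[0.5,3.2,0],[0,0,0],0],[[1,3.2,0],[0,0,0],0]]'

```text
time_s: 12.87
ee_pos: [484.7, -138.6, 279.3]
ee_rot: [-179.7, 0.0, 0.3]
force: [0.8, -0.9, -0.3]
gripper_width: 29.6
```

jog_arm --series '[[[0.3,0,0],[0,0,0],0],[[0.6,0,0],[0,0,0],0],[[0.9,0,0],[0,0,0],0],[[1,0,0],[0,0,0],0],[[1,0,0],[0,0,0],0]]'

```text
time_s: 13.28
ee_pos: [485.7, -138.6, 279.3]
ee_rot: [-179.7, 0.0, 0.3]
force: [-0.6, 0.6, -1.1]
gripper_width: 29.5
```

jog_arm --series '[[[0.2,0,0],[0,0,0],0],[[0.4,0,0],[0,0,0],0],[[0.6,0,0],[0,0,0],0],[[0.7,0,0],[0,0,0],0],[[0.7,0,0],[0,0,0],0]]'

```text
time_s: 13.7
ee_pos: [486.4, -138.6, 279.3]
ee_rot: [-179.7, 0.0, 0.3]
force: [0.1, -0.1, -0.8]
gripper_width: 29.4
```

```bash
python3 -c "
from h import *
s=telemetry.state();print(s['force'],s['torque'])"
```

```text
[ 0.05709923 -0.11522663 -0.80919159] [-0.00047104  0.04185485 -0.07321299]
```

jog_arm --series '[[[0.2,0,0],[0,0,0],0],[[0.4,0,0],[0,0,0],0],[[0.5,0,0],[0,0,0],0],[[0.5,0,0],[0,0,0],0],[[0.5,0,0],[0,0,0],0]]'

```text
time_s: 14.12
ee_pos: [486.9, -138.6, 279.3]
ee_rot: [-179.7, 0.0, 0.3]
force: [0.2, -0.4, -0.7]
gripper_width: 29.7
```

```bash
python3 -c "
from h import *
s=telemetry.state();print(s['force'],s['torque'])"
```

```text
[ 0.17185415 -0.43446266 -0.6514097 ] [ 0.03815049  0.01046381 -0.0026855 ]
```

jog_arm --series '[[[0.2,0,0],[0,0,0],0],[[0.4,0,0],[0,0,0],0],[[0.5,0,0],[0,0,0],0],[[0.5,0,0],[0,0,0],0],[[0.5,0,0],[0,0,0],0]]'

```text
time_s: 14.53
ee_pos: [487.4, -138.6, 279.3]
ee_rot: [-179.7, 0.0, 0.3]
force: [0.6, -1.2, -0.9]
gripper_width: 29.5
```

```bash
python3 -c "
from h import *
s=telemetry.state();print(s['force'],s['torque'])"
```

```text
[ 0.5791756 -1.1909237 -0.9010289] [-0.00199964  0.01299584 -0.01907408]
```

jog_arm --series '[[[0.2,0,0],[0,0,0],0],[[0.4,0,0],[0,0,0],0],[[0.5,0,0],[0,0,0],0],[[0.5,0,0],[0,0,0],0],[[0.5,0,0],[0,0,0],0]]'

```text
time_s: 14.95
ee_pos: [487.7, -138.6, 279.3]
ee_rot: [-179.7, 0.1, 0.3]
force: [-0.2, -0.4, -0.0]
gripper_width: 29.4
```

```bash
python3 -c "
from h import *
s=telemetry.state();print(s['force'],s['torque'])"
```

```text
[-0.24760088 -0.43420193 -0.00741307] [-0.08586878  0.34400645 -0.00714668]
```

jog_arm --series '[[[-1.5,0,0],[0,0,0],0],[[-3,0,0],[0,0,0],0],[[-4,0,0],[0,0,0],0],[[-5,0,0],[0,0,0],0],[[-5.3,0,0],[0,0,0],0]]'

```text
time_s: 15.37
ee_pos: [482.3, -138.6, 279.3]
ee_rot: [-179.7, 0.0, 0.3]
force: [-0.2, 0.4, -0.1]
gripper_width: 29.5
```

```bash
python3 -c "
from h import *
s=telemetry.state();print(s['force'],s['torque'])"
```

```text
[-0.22863092  0.44026245 -0.13155114] [-0.04794399  0.01334851 -0.01365032]
```

jog_arm --series '[[[-0.2,0,0],[0,0,0],0],[[-0.4,0,0],[0,0,0],0],[[-0.5,0,0],[0,0,0],0],[[-0.5,0,0],[0,0,0],0],[[-0.5,0,0],[0,0,0],0]]'

```text
time_s: 15.78
ee_pos: [481.9, -138.6, 279.3]
ee_rot: [-179.7, 0.0, 0.3]
force: [0.7, -0.0, -0.2]
gripper_width: 29.4
```

```bash
python3 -c "
from h import *
s=telemetry.state();print(s['force'],s['torque'])"
```

```text
[ 0.7237157  -0.0489588  -0.23376818] [ 0.04132276 -0.02750837  0.02556553]
```

jog_arm --series '[[[-0.2,0,0],[0,0,0],0],[[-0.4,0,0],[0,0,0],0],[[-0.5,0,0],[0,0,0],0],[[-0.5,0,0],[0,0,0],0],[[-0.5,0,0],[0,0,0],0]]'

```text
time_s: 16.2
ee_pos: [481.6, -138.6, 279.4]
ee_rot: [-179.7, -0.0, 0.3]
force: [1.8, -0.0, -1.2]
gripper_width: 29.2
```

```bash
python3 -c "
from h import *
s=telemetry.state();print(s['force'],s['torque'])"
```

```text
[ 1.8115161  -0.02963259 -1.16288628] [ 0.09134859 -0.39350713 -0.01855615]
```

Hole 2's centre is at TCP (484.65, ‑138.5), with walls felt on all four sides. The play matches the thin shank. I'll centre, lift and step to hole 3 at TCP (496.3, ‑183.0).

jog_arm --series '[[[1.5,0,0],[0,0,0],0],[[3,0.1,0],[0,0,0],0],[[3,0.1,8],[0,0,0],0],[[3,0.1,18],[0,0,0],0],[[3,0.1,28],[0,0,0],0]]'

```text
time_s: 16.62
ee_pos: [484.6, -138.5, 308.4]
ee_rot: [-179.7, -0.0, 0.3]
force: [-0.6, -0.7, -0.8]
gripper_width: 29.5
```

jog_arm --series '[[[4,-15,1],[0,0,0],0],[[8,-30,1],[0,0,0],0],[[11.7,-44.5,1],[0,0,0],0],[[11.7,-44.5,1],[0,0,0],0],[[11.7,-44.5,1],[0,0,0],0]]'

```text
time_s: 17.03
ee_pos: [496.3, -184.0, 309.2]
ee_rot: [-179.7, 0.0, 0.2]
force: [-0.6, -0.0, -1.3]
gripper_width: 29.8
```

```bash
python3 - <<'E'
from k import *
for n in('wrist','side','scene'):
    f=grab(n); pickle.dump(f,open(n+'10.pkl','wb'))
    print(f['s']['ee_pos'].round(2),f['s']['force'].round(2))
    if n=='wrist':  save(f,'pics/w10.png',(220,130,420,330),4)
    if n=='side': save(f,'pics/s10.png',(360,140,410,210),10)
    if n=='scene': save(f,'pics/c10.png',(215,265,275,335),10)
E
```

```text
[ 496.33 -184.02  309.2 ] [-0.59 -0.01 -1.31]
[ 496.1  -183.46  309.05] [-0.41  0.37 -1.07]
[ 496.02 -183.09  309.02] [-0.35  0.3  -0.12]
```

View pics/s10.png

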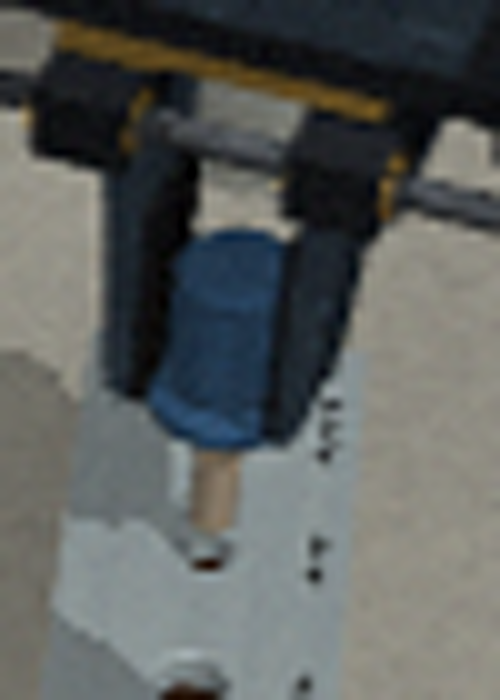

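View pics/c10.png

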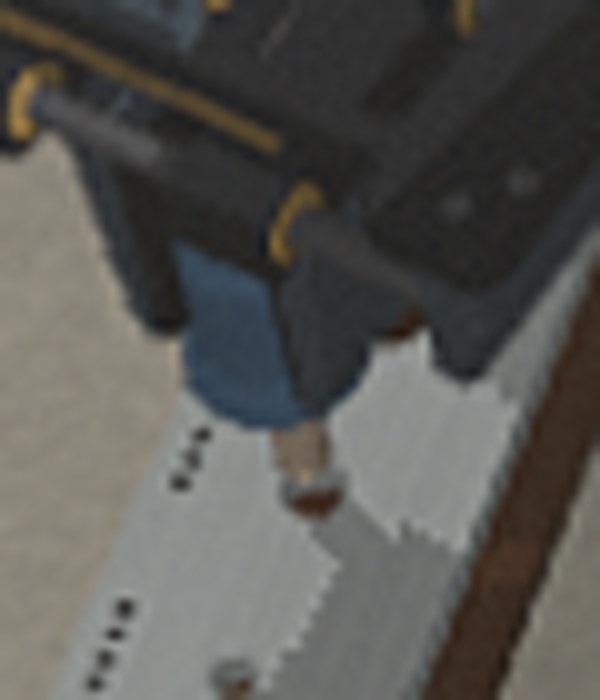

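jog_arm --series '[[[0.3,0.1,-2],[0,0,0],0],[[0.3,0.1,-4],[0,0,0],0],[[0.3,0.1,-6],[0,0,0],0],[[0.3,0.1,-6],[0,0,0],0],[[0.3,0.1,-6],[0,0,0],0]]'

```text
time_s: 17.6
ee_pos: [496.3, -182.5, 302.8]
ee_rot: [-179.7, 0.1, 0.3]
force: [-0.2, -0.1, -0.9]
gripper_width: 29.9
```

jog_arm --series '[[[0,-0.5,0],[0,0,0],0],[[0,-0.5,0],[0,0,0],0],[[0,-0.5,-1],[0,0,0],0],[[0,-0.5,-2],[0,0,0],0],[[0,-0.5,-3],[0,0,0],0]]'

```text
time_s: 18.02
ee_pos: [496.3, -183.0, 299.8]
ee_rot: [-179.7, 0.1, 0.3]
force: [-1.1, -0.4, 0.6]
gripper_width: 29.5
```

jog_arm --series '[[[0,0,-0.5],[0,0,0],0],[[0,0,-1],[0,0,0],0],[[0,0,-1.5],[0,0,0],0],[[0,0,-2],[0,0,0],0],[[0,0,-2],[0,0,0],0]]'

```text
time_s: 18.43
ee_pos: [496.2, -183.1, 297.6]
ee_rot: [-179.7, 0.1, 0.3]
force: [-0.2, -0.4, -0.4]
gripper_width: 29.7
```

jog_arm --series '[[[0,0,-0.5],[0,0,0],0],[[0,0,-1],[0,0,0],0],[[0,0,-1.5],[0,0,0],0],[[0,0,-2],[0,0,0],0],[[0,0,-2.5],[0,0,0],0]]'

```text
time_s: 18.85
ee_pos: [496.2, -183.0, 295.1]
ee_rot: [-179.7, 0.1, 0.3]
force: [0.8, 0.1, -0.5]
gripper_width: 29.4
```

jog_arm --series '[[[0,0,-0.5],[0,0,0],0],[[0,0,-1],[0,0,0],0],[[0,0,-1.5],[0,0,0],0],[[0,0,-2],[0,0,0],0],[[0,0,-2.5],[0,0,0],0]]'

```text
time_s: 19.27
ee_pos: [496.2, -183.1, 292.5]
ee_rot: [-179.7, 0.1, 0.3]
force: [0.5, -1.0, -1.1]
gripper_width: 29.3
```

jog_arm --series '[[[0,0,-2],[0,0,0],0],[[0,0,-4],[0,0,0],0],[[0,0,-6],[0,0,0],0],[[0,0,-8],[0,0,0],0],[[0,0,-8],[0,0,0],0]]'

```text
time_s: 19.68
ee_pos: [496.1, -183.0, 284.0]
ee_rot: [-179.7, 0.1, 0.3]
force: [0.1, -0.4, -1.1]
gripper_width: 29.7
```

jog_arm --series '[[[0,0,-2],[0,0,0],0],[[0,0,-4],[0,0,0],0],[[0,0,-5],[0,0,0],0],[[0,0,-5],[0,0,0],0],[[0,0,-5],[0,0,0],0]]'

```text
time_s: 20.1
ee_pos: [496.2, -183.0, 279.0]
ee_rot: [-179.7, 0.1, 0.3]
force: [-0.1, 0.2, -0.8]
gripper_width: 29.6
```

```bash
python3 - <<'E'
from k import *
for n in('side','scene'):
    f=grab(n); pickle.dump(f,open(n+'11.pkl','wb'))
    print(f['s']['ee_pos'].round(2),f['s']['force'].round(2),f['s']['torque'].round(3))
    if n=='side': save(f,'pics/s11.png',(360,140,410,210),10)
    if n=='scene': save(f,'pics/c11.png',(215,265,275,335),10)
E
```

```text
[ 496.16 -183.04  278.97] [-0.13  0.24 -0.75] [-0.01  -0.046 -0.028]
[ 496.14 -183.03  279.03] [-0.49  0.6  -0.96] [-0.041  0.006  0.047]
```

View pics/s11.png

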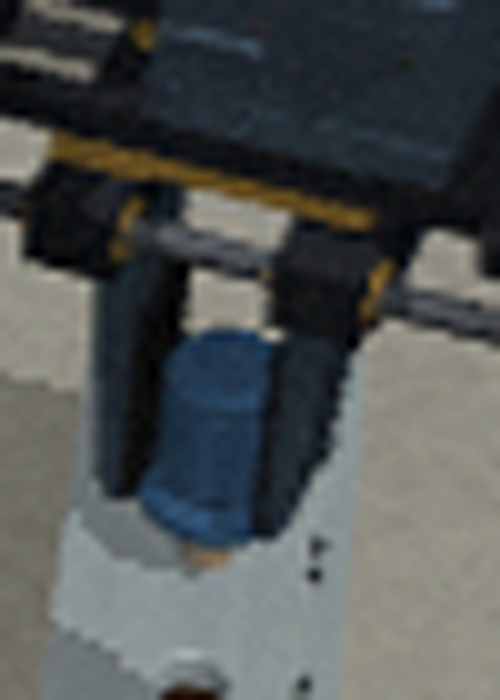

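It went 20 mm into hole 3 with no force. Next is hole 4 for the refusal press.

jog_arm --series '[[[0,0,6],[0,0,0],0],[[0,0,14],[0,0,0],0],[[0,0,22],[0,0,0],0],[[0,0,28],[0,0,0],0],[[0,0,28],[0,0,0],0]]'

```text
time_s: 20.62
ee_pos: [496.5, -183.1, 309.1]
ee_rot: [-179.7, -0.0, 0.3]
force: [-0.0, -1.0, 0.1]
gripper_width: 29.4
```

jog_arm --series '[[[4,-15,0],[0,0,0],0],[[8,-30,0],[0,0,0],0],[[11.7,-44.2,0],[0,0,0],0],[[11.7,-44.2,0],[0,0,0],0],[[11.7,-44.2,0],[0,0,0],0]]'

```text
time_s: 21.03
ee_pos: [508.3, -228.8, 308.5]
ee_rot: [-179.7, 0.0, 0.2]
force: [0.1, 0.0, -0.7]
gripper_width: 29.8
```

jog_arm --series '[[[0,0,-2],[0,0,0],0],[[0,0,-3],[0,0,0],0],[[0,0,-4],[0,0,0],0],[[0,0,-4],[0,0,0],0],[[0,0,-4],[0,0,0],0]]'

```text
time_s: 21.45
ee_pos: [508.3, -228.5, 304.4]
ee_rot: [-179.7, 0.0, 0.2]
force: [0.1, -0.0, -1.5]
gripper_width: 29.6
```

jog_arm --series '[[[-0.4,1,0],[0,0,0],0],[[-0.4,1,-1],[0,0,0],0],[[-0.4,1,-2],[0,0,0],0],[[-0.4,1,-3],[0,0,0],0],[[-0.4,1,-3],[0,0,0],0]]'

```text
time_s: 21.87
ee_pos: [507.8, -227.4, 301.2]
ee_rot: [-179.7, 0.0, 0.2]
force: [0.5, 0.4, -1.5]
gripper_width: 29.8
```

```bash
python3 - <<'E'
from k import *
for n in('side','scene'):
    f=grab(n); pickle.dump(f,open(n+'12.pkl','wb'))
    print(f['s']['ee_pos'].round(2),f['s']['force'].round(2),f['s']['torque'].round(3))
    if n=='side': save(f,'pics/s12.png',(360,130,410,200),10)
    if n=='scene': save(f,'pics/c12.png',(205,285,265,355),10)
E
```

```text
[ 507.79 -227.39  301.18] [ 0.51  0.4  -1.47] [-0.041  0.036 -0.001]
[ 507.8  -227.44  301.28] [-0.62  0.39 -0.04] [-0.014 -0.005  0.055]
```

View pics/s12.png

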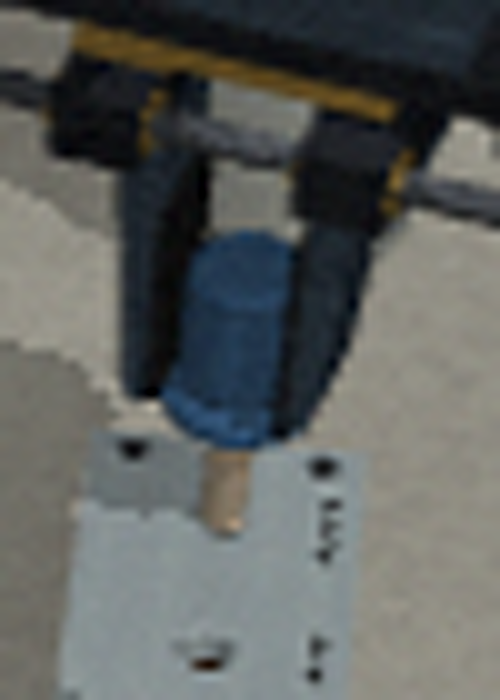

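View pics/c12.png

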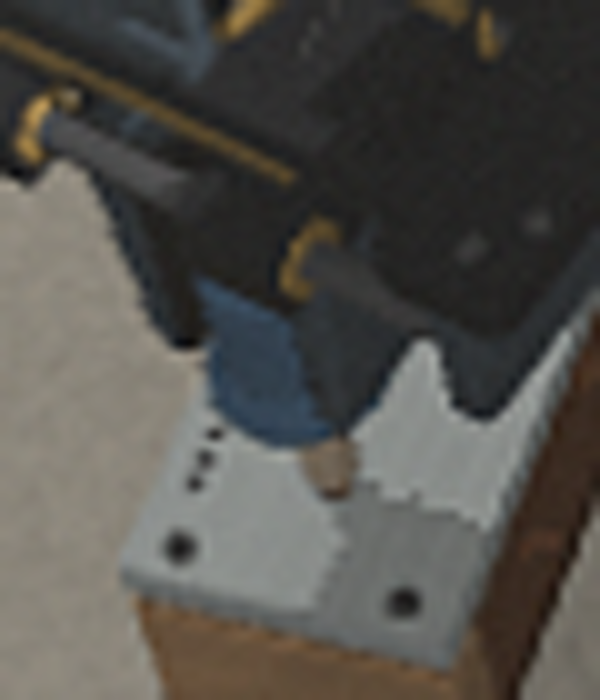

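The foot covers hole 4 in both views. Now I'll press down gently in small steps.

jog_arm --series '[[[0,0,-0.3],[0,0,0],0],[[0,0,-0.6],[0,0,0],0],[[0,0,-0.9],[0,0,0],0],[[0,0,-1.2],[0,0,0],0],[[0,0,-1.2],[0,0,0],0]]'

```text
time_s: 22.38
ee_pos: [507.9, -227.5, 300.3]
ee_rot: [-179.7, 0.0, 0.2]
force: [0.5, -0.8, 0.3]
gripper_width: 29.6
```

jog_arm --series '[[[0,0,-0.2],[0,0,0],0],[[0,0,-0.4],[0,0,0],0],[[0,0,-0.6],[0,0,0],0],[[0,0,-0.8],[0,0,0],0],[[0,0,-0.8],[0,0,0],0]]'

```text
time_s: 22.8
ee_pos: [508.0, -227.6, 299.7]
ee_rot: [-179.7, -0.0, 0.2]
force: [0.3, 0.1, 1.4]
gripper_width: 29.8
```

jog_arm --series '[[[0,0,-0.2],[0,0,0],0],[[0,0,-0.4],[0,0,0],0],[[0,0,-0.4],[0,0,0],0],[[0,0,-0.4],[0,0,0],0],[[0,0,-0.4],[0,0,0],0]]'

```text
time_s: 23.22
ee_pos: [508.0, -227.6, 299.5]
ee_rot: [-179.7, -0.0, 0.2]
force: [-0.8, -0.5, 2.5]
gripper_width: 29.7
```

```bash
python3 -c "
from h import *
s=telemetry.state();print(s['force'],s['torque'],s['ee_pos'])"
```

```text
[-0.8162411  -0.49468247  2.49299843] [-0.04974778  0.07693161  0.00875421] [ 507.97803218 -227.58718295  299.46114908]
```

jog_arm --series '[[[0,0,-0.3],[0,0,0],0],[[0,0,-0.5],[0,0,0],0],[[0,0,-0.5],[0,0,0],0],[[0,0,-0.5],[0,0,0],0],[[0,0,-0.5],[0,0,0],0]]'

```text
time_s: 23.63
ee_pos: [508.0, -227.6, 299.1]
ee_rot: [-179.7, -0.0, 0.2]
force: [-1.0, -0.5, 4.6]
gripper_width: 29.7
```

jog_arm --series '[[[0,0,-0.3],[0,0,0],0],[[0,0,-0.3],[0,0,0],0],[[0,0,-0.3],[0,0,0],0],[[0,0,-0.3],[0,0,0],0],[[0,0,-0.3],[0,0,0],0]]'

```text
time_s: 24.05
ee_pos: [508.0, -227.6, 299.1]
ee_rot: [-179.7, -0.0, 0.2]
force: [-1.5, -0.3, 5.1]
gripper_width: 29.6
```

Hole 4 refused it: 5 N held for over half a second with no penetration. Now back to hole 3.

jog_arm --series '[[[0,0,2],[0,0,0],0],[[0,0,5],[0,0,0],0],[[0,0,9],[0,0,0],0],[[0,0,9],[0,0,0],0],[[-2,8,9],[0,0,0],0]]'

```text
time_s: 24.47
ee_pos: [506.3, -220.3, 308.1]
ee_rot: [-179.8, -0.1, 0.1]
force: [-0.0, -0.5, -1.8]
gripper_width: 29.5
```

jog_arm --series '[[[-3,11,0],[0,0,0],0],[[-6,22,0],[0,0,0],0],[[-9.5,35.5,0],[0,0,0],0],[[-9.5,35.5,0],[0,0,0],0],[[-9.5,35.5,0],[0,0,0],0]]'

```text
time_s: 24.88
ee_pos: [496.6, -183.6, 308.2]
ee_rot: [-179.8, -0.1, 0.3]
force: [0.0, 0.0, -1.1]
gripper_width: 29.3
```

jog_arm --series '[[[0,0,-1],[0,0,0],0],[[0,0,-2],[0,0,0],0],[[0,0,-2],[0,0,0],0],[[0,0,-2],[0,0,0],0],[[0,0,-2],[0,0,0],0]]'

```text
time_s: 25.3
ee_pos: [496.6, -183.9, 306.1]
ee_rot: [-179.8, -0.1, 0.2]
force: [-0.5, -0.2, -1.2]
gripper_width: 29.6
```

jog_arm --series '[[[-0.4,0.9,0],[0,0,0],0],[[-0.4,0.9,-1.5],[0,0,0],0],[[-0.4,0.9,-3],[0,0,0],0],[[-0.4,0.9,-4],[0,0,0],0],[[-0.4,0.9,-4],[0,0,0],0]]'

```text
time_s: 25.72
ee_pos: [496.1, -183.0, 301.8]
ee_rot: [-179.8, -0.1, 0.2]
force: [-0.4, 0.2, -1.3]
gripper_width: 29.7
```

jog_arm --series '[[[0,0,-0.8],[0,0,0],0],[[0,0,-1.6],[0,0,0],0],[[0,0,-2.4],[0,0,0],0],[[0,0,-3.2],[0,0,0],0],[[0,0,-4],[0,0,0],0]]'

```text
time_s: 26.13
ee_pos: [496.2, -183.0, 297.7]
ee_rot: [-179.8, -0.1, 0.2]
force: [0.6, -0.5, -0.0]
gripper_width: 29.4
```

jog_arm --series '[[[0,0,-1],[0,0,0],0],[[0,0,-2],[0,0,0],0],[[0,0,-3],[0,0,0],0],[[0,0,-4],[0,0,0],0],[[0,0,-5],[0,0,0],0]]'

```text
time_s: 26.55
ee_pos: [496.1, -183.0, 292.6]
ee_rot: [-179.8, -0.1, 0.2]
force: [-0.8, 0.1, -1.0]
gripper_width: 29.3
```

jog_arm --series '[[[0,0,-3],[0,0,0],0],[[0,0,-6],[0,0,0],0],[[0,0,-9],[0,0,0],0],[[0,0,-12],[0,0,0],0],[[0,0,-14],[0,0,0],0]]'

```text
time_s: 26.97
ee_pos: [496.0, -183.0, 278.1]
ee_rot: [-179.8, -0.0, 0.2]
force: [0.2, 0.2, -0.7]
gripper_width: 29.4
```

jog_arm --series '[[[0,0,-3],[0,0,0],0],[[0,0,-6],[0,0,0],0],[[0,0,-9],[0,0,0],0],[[0,0,-12],[0,0,0],0],[[0,0,-13],[0,0,0],0]]'

```text
time_s: 27.38
ee_pos: [495.9, -182.9, 264.5]
ee_rot: [-179.8, 0.0, 0.2]
force: [0.1, 0.2, -0.6]
gripper_width: 29.7
```

Home is expected at TCP z ≈ 260, so I'll slow down for the last few mm.

jog_arm --series '[[[0,0,-1],[0,0,0],0],[[0,0,-2],[0,0,0],0],[[0,0,-3],[0,0,0],0],[[0,0,-3.8],[0,0,0],0],[[0,0,-3.8],[0,0,0],0]]'

```text
time_s: 27.8
ee_pos: [496.0, -182.9, 260.8]
ee_rot: [-179.8, 0.0, 0.2]
force: [-1.3, 0.6, -0.0]
gripper_width: 29.4
```

jog_arm --series '[[[0,0,-0.3],[0,0,0],0],[[0,0,-0.6],[0,0,0],0],[[0,0,-0.8],[0,0,0],0],[[0,0,-0.8],[0,0,0],0],[[0,0,-0.8],[0,0,0],0]]'

```text
time_s: 28.22
ee_pos: [495.9, -182.9, 260.3]
ee_rot: [-179.8, -0.0, 0.2]
force: [-0.6, 0.9, 5.2]
gripper_width: 29.8
```

The flange is seated, with 5–6 N felt. I'll open and retreat upward.

jog_arm --series '[[[0,0,0.3],[0,0,0],0],[[0,0,0.3],[0,0,0],0.2],[[0,0,0.3],[0,0,0],0.6],[[0,0,0.3],[0,0,0],1],[[0,0,0.3],[0,0,0],1]]'

```text
time_s: 28.63
ee_pos: [496.0, -182.9, 260.4]
ee_rot: [-179.8, -0.0, 0.2]
force: [0.2, -0.8, -0.1]
gripper_width: 47.0
```

jog_arm --series '[[[0,0,0],[0,0,0],1],[[0,0,0],[0,0,0],1],[[0,0,0],[0,0,0],1],[[0,0,0],[0,0,0],1],[[0,0,0],[0,0,0],1]]'

```text
time_s: 29.05
ee_pos: [496.0, -182.9, 260.4]
ee_rot: [-179.8, -0.0, 0.2]
force: [0.0, -0.7, -0.1]
gripper_width: 79.9
```

jog_arm --series '[[[0,0,10],[0,0,0],1],[[0,0,30],[0,0,0],1],[[0,0,60],[0,0,0],1],[[0,0,95],[0,0,0],1],[[0,0,130],[0,0,0],1]]'

```text
time_s: 29.47
ee_pos: [495.6, -182.8, 392.3]
ee_rot: [-179.8, 0.0, 0.2]
force: [-0.1, -0.3, 0.2]
gripper_width: 91.1
```

jog_arm --series '[[[0,0,5],[0,0,0],1],[[0,0,5],[0,0,0],1],[[0,0,5],[0,0,0],1],[[0,0,5],[0,0,0],1],[[0,0,5],[0,0,0],1]]'

```text
time_s: 29.88
ee_pos: [495.3, -182.6, 395.5]
ee_rot: [-179.7, 0.2, 0.2]
force: [0.1, -0.3, 0.1]
gripper_width: 91.3
```

```bash
python3 - <<'E'
from k import *
for n in('side','scene'):
    f=grab(n); pickle.dump(f,open(n+'13.pkl','wb'))
    if n=='side': save(f,'pics/s13.png',(350,130,420,240),7); save(f,'pics/s13f.png')
    if n=='scene': save(f,'pics/c13.png',(205,245,295,365),6)
E
```

```text
(no output)
```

View pics/s13.png

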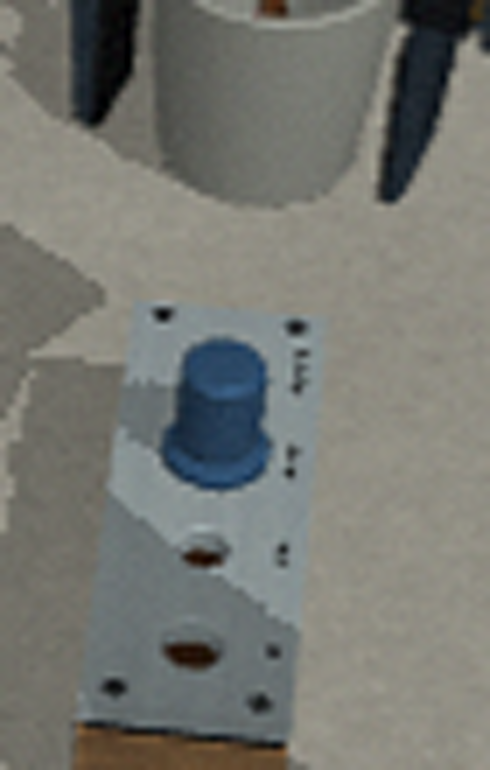

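View pics/c13.png

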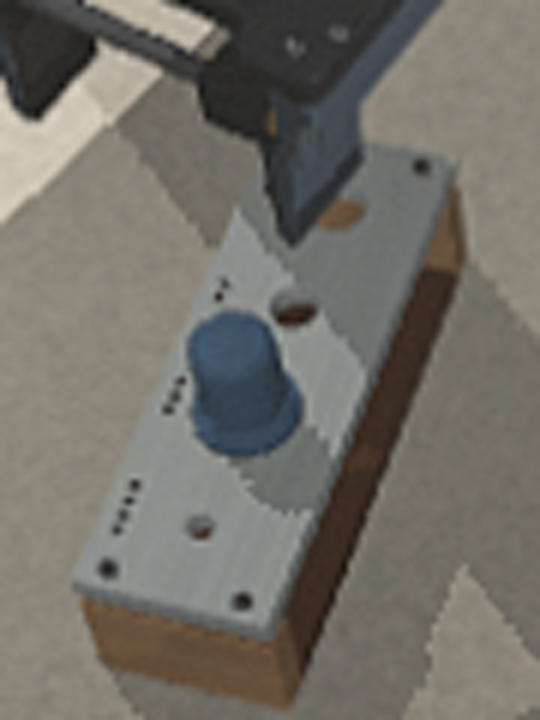

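View pics/s13f.png

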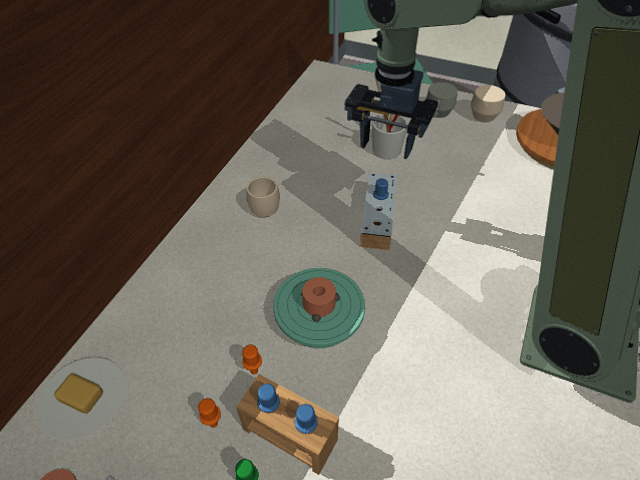

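The stopper stands upright in hole 3 with its flange on the plate (side crop 217,440). The rack, cup and jar are unmoved in the view, and the gripper is clear.

```bash
python3 -c "
from h import *
print(env.job_done())"
```

```text
the job is handed in; nothing more can be done
None
```

I sized the chuck stopper and left it standing in hole 3, and handed the job in at about 30 s of the 61 s allowed. No verdict came back.

- **Sizing:** The shank went in about 18 mm at hole 1, and about 20 mm at holes 2 and 3. Hole 4 refused it under a steady press of about 5 N held for over half a second. That makes it the thinnest of the three, 11.6 mm, matching about 11.3 mm measured in the pictures.
- **Centring:** I lightly touched the walls of hole 2 to find its centre and stepped to holes 3 and 4 from there. At those touches the force readings stayed under 4 N.
- **Seating:** In hole 3 I lowered it until the flange bore on the plate at about 5–6 N, then released it.
- **Last checks:** In the final pictures the stopper is upright in hole 3 with its flange on the plate. The two rack stoppers, cup and jar look unmoved, and the gripper is well clear. I checked these by eye only and did not measure tilt or position afterwards.
- **Disagreements:** The cameras put things up to about 5 mm apart. The wrist camera was about 2 mm off in y from the centre I felt by touch, so I used the touched centre.

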